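# Grease the seal and twist-lock the stem cap on a flower pot

## Robot

A 6-joint arm with a two-finger parallel gripper is mounted at the origin on the work surface. World frame = base frame: x ahead of the robot, y to its left, z up, the work surface at z = 0. Lengths are in mm, angles in rad, forces in N, time in s.
With the tool pointing down it reaches from about 350 to 875 mm from the base axis. Payload 4.2 kg.
Tool frame: the origin (TCP) lies at the very end of the fingers, on their centre line; the grasp point (between the pads) lies arm.hold_point_z behind it (arm.hold_point_z is the distance from the TCP to the grasp point, in mm); y points along the fingers, x is the direction in which the jaws open and shut, and the axes are right-handed (so a half turn about y gives the same grasp; the last joint's range is limited). The gripper opens to 85 mm and grips with 20 to 120 N. Pads are 22 mm wide; open, the fingers measure 114 mm over their backs; the gripper's body (76 mm by 85 mm) begins 54 mm behind the grasp point. The pads swing forward as they close: fully open they stand 13 mm farther back than shut.
Start: joints at [1.497, 0.385, 0.008, 0, -1.194, -0.259], TCP at [204.149, 590.696, 209.312] pointing down, gripper open.
Joint ranges: [-3.14, 3.14], [-1.21, 2.06], [-1.07, 1.41], [-3.16, 2.05], [-2.99, -0.16], [-3.1, 3.1]. Speed limits (rad/s): [2.79, 2.79, 3.14, 3.14, 3.14, 3.14].

## Interface

Orientations are given as a unit quaternion [x, y, z, w].
In Python, from bench import arm gives the robot as it stands.
- The arm moves only by the shell command python3 -m creep 'ROWS'. ROWS is JSON, a list of rows, each a list of 3 entries, a list of its own where there are three numbers: the shift along the world's x, y, z in mm, then the turn, a rotation vector about the world's x, y, z in rad, then the gripper command: -1 is shut, 1 is fully open, values between are in proportion. In form: [[[dx, dy, dz], [wx, wy, wz], jaw], ...]. A call has 1 to 12 rows; each row is the pose to reach, as a shift and turn from the pose commanded when the call began; what a row does not reach only later rows make up. A row lasts 1/12 s, in which the tool goes at most 41.7 mm and 7.16 degrees, less where a joint would pass 70% of its speed; a pose out of reach is approached as far as the arm can. A call with a gripper value outside its range is refused whole. The fingers move at their own pace and stop on an object; the grip force is fixed at half the most. Time passes only in rows, so rows that repeat a pose let the fingers close. It gives the time, the measured TCP pose, the force and the opening at its end, in the units of the state.
- arm.read_state(): the state, without advancing time (a new reading comes with each control period).
- arm.get_image(name): name is "scene" or "top"; returns (picture, depth): 400x640x3 uint8, red, green, blue; 400x640 float32, mm along the optical axis (not along the pixel's ray), 0 where there is no reading.
- arm.camera_params(name): a dict with "camera_matrix" (3x3 intrinsics, pixels), "extrinsics" (4x4, takes a point from world to camera coordinates). Camera axes: x right, y down, z forward; pixel columns grow to the right and rows downward; lengths in mm; the calibration is good to about 2 mm. A picture is of the moment at which its call begins. camera_params takes no time and is no camera call.
- arm.job_done(): hands the job in, once; it reports no verdict.
The state is a dict: "clock": time; "joints": joint angles; "joint_vel": joint speeds; "joint_efforts": joint torques, N m; "position": TCP position; "ee_rot": TCP orientation; "contact_force": force on the tool from outside, world axes, zero at the start; "wrist_torque": the same for the moment, N m; "gripper_width": finger opening in mm.
Only numpy, scipy, OpenCV 4.12 (cv2) and the standard library are available. Lean on these libraries where they do the work, as an engineer would, in place of code of your own. Each camera call takes 0.05 s, during which the arm holds its last target.

## Task

Take the brush from its stand, dip its tip well down into the open grease jar, dab it on the seal plate in the mouth of the twist-lock pot and put it back upright in its stand. Then take the stem cap with the two lugs, lower it into the pot with the lugs in the slots, press it down against the springy seal, turn it a quarter turn clockwise (seen from above) to the stop and let go. Leave the other things where they are.

Things in the scene. Friction and masses are not known exactly. Their poses are not given: they have to be found in the camera images.
- pot: Green pot, fixed, 120 mm wide, 110 mm tall; origin: centre of underside, z up. Grey collar: flange 8 mm thick at the top, round opening 78 mm wide, two slots 26 mm wide at its +x and -x reaching 56 mm from the axis. Under the flange the lugs turn 90 degrees clockwise (from above) to a stop, ending along the pot's y axis; the other way is blocked. A half turn looks the same.
- pot_mouth (a point): Centre of the collar's opening, level with the pot's top face, 110 mm above the table; axes as the pot's.
- seal: Black rubber disc, 68 mm wide, in the pot's mouth; origin: centre of its top face, 12 mm below the pot's top when free. Springs straight down up to 10 mm: 3 N to start, 7 N at 5 mm, 11 N at the end. An unpressed cap stands on it 3 mm too high to turn; press it 5 to 8 mm down. It then pushes the lugs up under the flange and keeps the cap locked (cap underside 15 mm below the pot's top).
- cap: Green plastic stem cap, about 140 g: round body 72 mm wide, 25 mm high with six dark holes in its top; two lugs at the bottom at its +x and -x (18 mm wide, 7 mm high, reaching 48 mm from the axis); upright grip bar across the top along x, 66 mm long, 16 mm thick, 25 to 55 mm above the underside. Origin: centre of underside, z up. Stands bar upward. A half turn looks the same.
- brush: Round brush, 150 mm long, 60 g, upright in its stand, bristles down: dark flat-ended bristle cylinder (18 mm diameter, 26 mm long), steel ferrule (20 mm diameter, 28 mm), wooden handle (18 mm diameter, 96 mm). Origin: centre of the bristle tip, z along the brush towards the handle.
- stand: White ceramic brush stand, fixed: an upright tube of 52 mm outer and 36 mm inner diameter, 70 mm tall, on a foot 68 mm wide. Origin at the centre of its underside.
- stand_in (a point): Centre of the inner floor of the brush stand, 8 mm above the table.
- jar: Small open white ceramic grease jar, loose, 72 mm in diameter, 55 mm tall, wall 4 mm, inside floor 6 mm above the table. Origin at the centre of its underside.
- jar_in (a point): Centre of the inside floor of the grease jar.
- bottle: Bystander: clear closed bottle, 58 mm in diameter, 155 mm tall, in the middle of the work area. Origin at its underside.
- plainpot: Bystander: plain green pot of the same size as the twist-lock pot (120 mm across, 110 mm tall) with no collar and no slots. Origin at its underside.
- saucer: Bystander: green saucer, 124 mm in diameter, 18 mm tall, no grip. Origin at its underside.
- tape: Bystander: roll of green tape lying flat, 84 mm in diameter, 26 mm tall. Origin at its underside.
- spool: Bystander: ribbon spool standing on end, 68 mm in diameter, 53 mm tall. Origin at its underside.
- shears: Bystander: red-handled flower shears lying flat, 185 mm long, 18 mm tall. Origin near the pivot, on the table; blades to +x.
- vase: Bystander: blue ceramic cup-shaped vase, 84 mm across the mouth, 150 mm tall. Origin at its underside.
Things that resemble listed ones, but are neither listed nor needed, are in the scene too. What is shaped like the jar but blue is not meant.

How it is judged (in metres and radians):
On the way, in this order (a step that is already met when the one before it is completed fails the run):
1. the brush tip is dipped into the grease jar, within 25 mm of its inside floor (horizontal distance between brush and jar_in below 0.032 m and z of brush in the frame of jar_in below 0.025 m), for 0.1 s.
2. the brush tip is dabbed on the seal plate in the pot's mouth (contact force between brush and seal above 0.3 N and horizontal distance between brush and pot_mouth below 0.04 m), for 0.05 s.
3. the brush stands in its stand again, let go (horizontal distance between brush and stand_in below 0.014 m and z of brush in the frame of stand_in below 0.006 m and angle between brush's own z axis and vertical below 0.25 rad and contact force between the fingers and brush below 0.1 N), for 0.2 s.
4. the cap is in the collar with its lugs in the slots (horizontal distance between cap and pot_mouth below 0.007 m and z of cap in the frame of pot_mouth between -0.028 and -0.009 m), for 0.1 s.
At the end, for the whole second after the job is handed in: Cap at rest in the collar, upright (0.08 rad), centred within 7 mm, underside 9 to 28 mm below the pot top, turned at least 1.15 rad from the slots. Brush in its stand: tip within 14 mm of centre, 6 mm of the floor, within 0.25 rad of upright. Jar upright (0.1 rad) (all of step 4 and angle between the x axis of cap and the x axis of pot, either way round above 1.15 rad and angle between cap's own z axis and vertical below 0.08 rad and linear speed of cap below 0.02 m/s and horizontal distance between brush and stand_in below 0.014 m and z of brush in the frame of stand_in below 0.006 m and angle between brush's own z axis and vertical below 0.25 rad and angle between jar's own z axis and vertical below 0.1 rad); the robot touches nothing.
It fails at once if a bystander is shifted by more than 30 mm (distance of any of bottle, plainpot, saucer, tape, spool, shears, vase from where it was at the start of the episode above 0.03 m).
It fails at once if a bystander or the grease jar is toppled (tilted over 0.5 rad) (angle between any of bottle, plainpot, vase, spool, jar's own z axis and vertical above 0.5 rad).
It fails at once if the grease jar is shifted by more than 50 mm (distance of jar from where it was at the start of the episode above 0.05 m).
It also fails if it takes over 70 s, if anything falls off the work surface, if the arm or the gripper's body presses on something with over 40 N, if the wrist force passes 120 N, or if a joint passes its speed limit or range.

## Working session

There is one attempt and no reset: what is moved stays moved. The work goes in short steps, Python scripts to look and compute and a shell command to move; the robot and the scene stay as the last step left them, time stands still between calls to the robot, and variables do not carry over. Pictures are saved under pics/ and viewed, and the job is handed in when it is done.

```bash
ls; mkdir -p pics; python3 - <<'E'
from bench import arm
import cv2, numpy as np
print(arm.read_state()); print(arm.hold_point_z)
for n in ("scene","top"):
    im,d=arm.get_image(n); cv2.imwrite(f"pics/{n}0.png",im[:,:,::-1]); np.savez(f"{n}0.npz",im=im,d=d)
    p=arm.camera_params(n); print(n,p)
E
```

```text
pics
{'clock': 0.0, 'joints': array([ 1.49658492e+00,  3.85572993e-01,  6.59854859e-03, -4.89886107e-04,
       -1.19396585e+00, -2.58555672e-01]), 'joint_vel': array([ 5.60617533e-04,  2.92218474e-04, -1.08899767e-03, -6.32043960e-06,
        1.44757979e-03, -1.31969115e-03]), 'joint_efforts': array([-5.70950033e-04, -3.92287266e+01,  1.88401294e+01,  4.18614283e+00,
       -4.65566962e-03, -9.57383293e-06]), 'position': array([203.96855768, 590.11124425, 208.20237412]), 'ee_rot': array([ 0.41084253, -0.57546009,  0.57642046, -0.40962611]), 'contact_force': array([-0.27851829,  0.174355  , -0.04485548]), 'wrist_torque': array([-0.03697355,  0.03051054, -0.01963394]), 'gripper_width': 85.67840315415927}
18.700000000000003
scene {'camera_matrix': array([[369.9497278 ,   0.        , 324.49517127],
       [  0.        , 369.9497278 , 196.78213241],
       [  0.        ,   0.        ,   1.        ]]), 'extrinsics': array([[ 3.45188525e-01,  9.38478810e-01, -1.01195494e-02,
        -1.68225291e+02],
       [ 7.06226951e-01, -2.66833522e-01, -6.55776917e-01,
        -3.07812723e+02],
       [-6.18132975e-01,  2.19219968e-01, -7.54886899e-01,
         1.24827113e+03],
       [ 0.00000000e+00,  0.00000000e+00,  0.00000000e+00,
         1.00000000e+00]])}
top {'camera_matrix': array([[482.18123392,   0.        , 312.71428402],
       [  0.        , 482.18123392, 200.92924464],
       [  0.        ,   0.        ,   1.        ]]), 'extrinsics': array([[ 7.59199192e-04, -9.99974476e-01,  7.10428988e-03,
        -2.62868851e+00],
       [-9.87894432e-01, -1.85204924e-03, -1.55116604e-01,
         4.97391147e+02],
       [ 1.55125802e-01, -6.90052402e-03, -9.87870623e-01,
         1.49511206e+03],
       [ 0.00000000e+00,  0.00000000e+00,  0.00000000e+00,
         1.00000000e+00]])}
```

View pics/scene0.png

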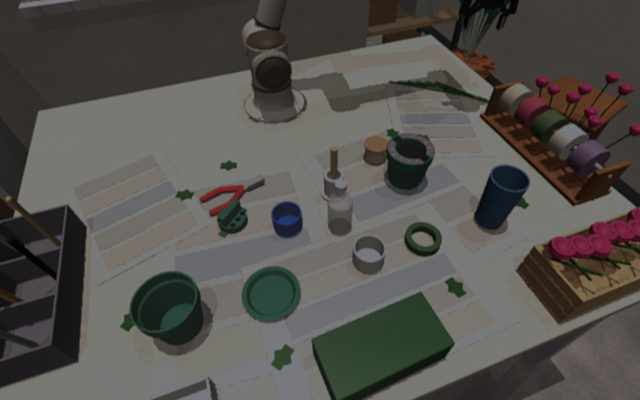

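View pics/top0.png

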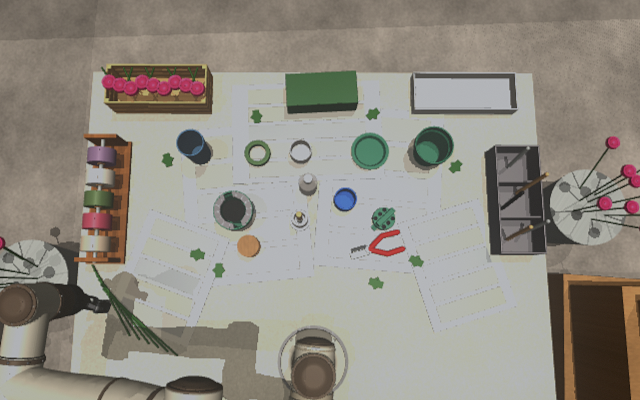

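The scene picture shows the stand and brush at (334,175), collar pot (408,160), white jar (369,253), bottle (340,215), and the cap (233,215) right beside the shears. In the top picture these are at (300,218), (233,210), (300,152), (308,183) and (384,218). Next I measure them from the depth.

```bash
cat > h.py <<'E'
import numpy as np, cv2
from bench import arm
def cloud(n,d):
    p=arm.camera_params(n); K=p["camera_matrix"]; T=np.linalg.inv(p["extrinsics"])
    v,u=np.mgrid[0:400,0:640]
    c=np.stack([(u-K[0,2])/K[0,0]*d,(v-K[1,2])/K[1,1]*d,d,np.ones_like(d)],-1)
    w=(c@T.T)[...,:3]; w[d<=0]=np.nan; return w
def proj(n,P):
    p=arm.camera_params(n); K=p["camera_matrix"]; E=p["extrinsics"]
    P=np.atleast_2d(P); c=P@E[:3,:3].T+E[:3,3]; q=c@K.T; return q[:,:2]/q[:,2:]
def circ(P):
    A=np.c_[2*P,np.ones(len(P))]; s=np.linalg.lstsq(A,(P**2).sum(1),rcond=None)[0]
    return s[0],s[1],np.sqrt(s[2]+s[0]**2+s[1]**2)
E
python3 - <<'E'
from h import *
for n in("scene","top"):
    z=np.load(n+"0.npz"); w=cloud(n,z["d"]); np.save(n+"0w.npy",w)
    print(n,"table z",np.nanmedian(w[...,2]))
w=np.load("top0w.npy")
def box(name,u0,u1,v0,v1,zlo,zhi):
    for n,ww in (("top",w),):
        P=ww[v0:v1,u0:u1].reshape(-1,3); P=P[(P[:,2]>zlo)&(P[:,2]<zhi)]
        if len(P): print(name,len(P),"mid",(P.min(0)+P.max(0))/2,"ext",np.ptp(P,axis=0),"zmax",P[:,2].max(), "mean",P.mean(0))
box("pot",208,262,185,235,100,120)
box("cap bar",365,402,200,236,40,65)
box("cap all",365,402,200,236,15,65)
box("stand",285,318,205,232,55,90)
box("brush",285,318,200,232,100,200)
box("jar",285,315,138,168,40,70)
box("bottle",295,322,165,200,50,180)
for nm,a in (("cap",(203,236,368,402)),("stand",(205,232,288,314)),("pot",(186,236,208,262))):
    print(nm); 
    st=1 if nm!="pot" else 2
    print(np.round(w[a[0]:a[1]:st,a[2]:a[3]:st,2]).astype(int).tolist() if nm!="pot" else "")
z=np.load("top0.npz")["im"][:,:,::-1]; s=np.load("scene0.npz")["im"][:,:,::-1]
g=lambda im:cv2.convertScaleAbs(im,alpha=1.6,beta=15)
A=cv2.resize(g(z[180:240,200:270]),(560,480),interpolation=2)
B=cv2.resize(g(z[195:245,345:410]),(520,400),interpolation=2)
cv2.imwrite("pics/pot.png",A);cv2.imwrite("pics/cap.png",B)
cv2.imwrite("pics/sc.png",cv2.resize(g(s[120:290,190:450]),(780,510),interpolation=2))
E
```

```text
scene table z 4.893893606593224
top table z -1.2265662507912793
pot 705 mid [460.23955293 240.84524149 108.99562215] ext [120.34689988 118.37980264  17.96038064] zmax 117.97581247018411 mean [460.20199653 241.08432766 108.68443368]
cap bar 111 mid [ 446.55363408 -227.29442563   52.12648468] ext [53.64062757 54.4275625  22.52012785] zmax 63.38654860473116 mean [ 446.52482923 -228.00806046   54.56086982]
cap all 463 mid [ 435.86267833 -235.06215673   39.26715591] ext [90.04626469 84.75425423 48.23878539] zmax 63.38654860473116 mean [ 439.36929581 -229.85770539   31.41172615]
stand 132 mid [442.2795029   40.78062059  72.30976061] ext [50.88588104 49.72786902 33.2208303 ] zmax 88.92017575964383 mean [439.82248766  40.66742349  69.08418511]
brush 42 mid [441.43954714  40.686309   131.53900472] ext [16.16242201 15.2416688  61.66526382] zmax 162.37163662914554 mean [439.85300263  40.53289736 147.22908347]
jar 126 mid [662.56547225  39.13346026  51.99637954] ext [72.16816427 70.83178104 23.83491993] zmax 63.9138395001919 mean [663.12004369  40.03069562  52.15843294]
bottle 307 mid [548.13462
[... 6263 characters left out ...]
 20, 39, 56, 72, 64, 72, 72, 68, 57, 42, 22, 7, 13, 8, 12, 1, 7, 1, -6, 0], [-1, -2, -1, 3, 5, 7, 10, 9, 24, 34, 40, 43, 42, 35, 37, 11, 10, 1, 1, 6, 7, 3, -1, -1, 2, 3], [1, 4, 2, -2, 1, 3, 1, 8, 2, 10, 2, 13, 10, 4, 10, 8, 7, 10, 7, -1, 5, 2, -3, 1, -1, 5], [1, 5, -4, 2, 0, 0, 12, 16, 10, 6, 5, 6, 5, 4, 8, 12, 9, 6, 2, 0, 9, 1, -4, 4, 0, 6], [-2, 1, 2, 1, -6, -2, 1, 0, 5, -9223372036854775808, 5, 12, 12, 3, 8, 8, 5, 0, 3, 3, -5, 6, -2, 4, -1, -3], [-6, 1, 0, -1, 5, 1, 7, -1, -5, 9, -5, 2, -1, 0, 11, -3, -3, -4, 1, -1, 6, 0, 2, 2, 0, -3], [4, 0, -4, 4, 2, 1, -1, 2, 1, -4, 5, 6, 1, -2, -2, 3, -4, 5, 0, 4, 0, 3, -2, -1, 3, -3]]
pot
<stdin>:20: RuntimeWarning: invalid value encountered in cast
```

View pics/pot.png

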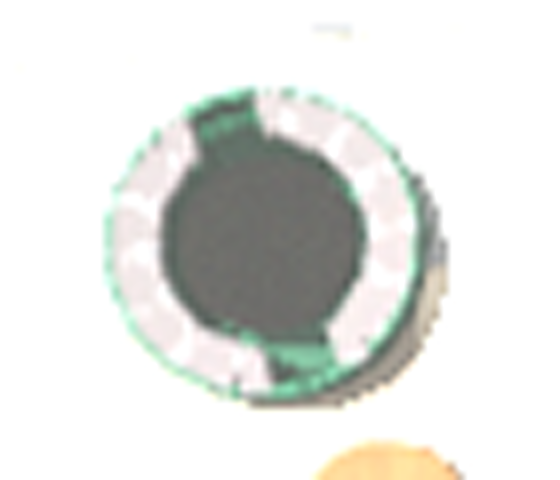

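View pics/cap.png

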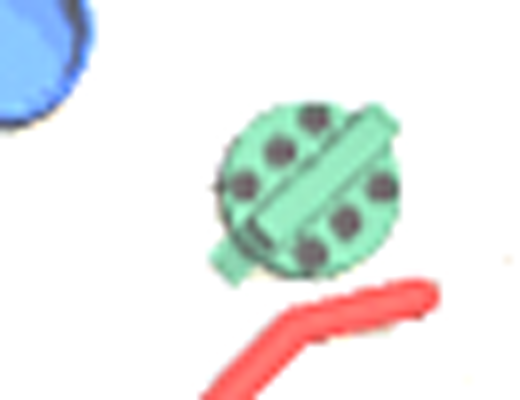

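View pics/sc.png

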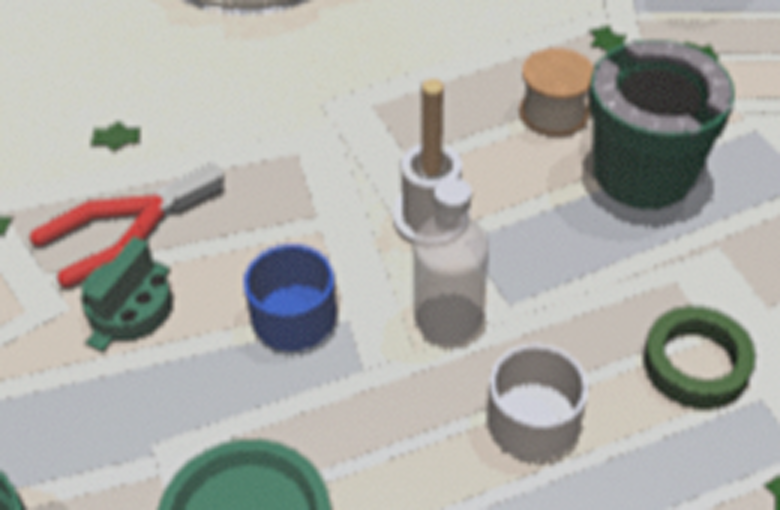

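The top view puts the slots about 19° from world x, running (223,120) to (305,360) in the crop. The cap bar is at about -46°, with the lower-left lug visible at (235,260). I'll refine these with silhouette fits in both cameras.

```bash
cat > fit.py <<'E'
from h import *
from scipy.optimize import minimize
from scipy.spatial.transform import Rotation as R
S=8
def ring(c,r,z,n=48):
    t=np.linspace(0,2*np.pi,n,endpoint=False); return np.c_[c[0]+r*np.cos(t),c[1]+r*np.sin(t),np.full(n,z)]
def rect(c,a,x0,x1,y0,y1,zs):
    co,si=np.cos(a),np.sin(a); out=[]
    for z in zs:
        for x,y in((x0,y0),(x1,y0),(x1,y1),(x0,y1)): out.append([c[0]+co*x-si*y,c[1]+si*x+co*y,z])
    return np.array(out)
def fill(m,n,P,o,hull=True,val=1):
    q=((proj(n,P)-o+.5)*S).astype(np.float32)
    if hull:q=cv2.convexHull(q)
    cv2.fillPoly(m,[np.round(q*16).astype(np.int32).reshape(-1,1,2)],val,shift=4)
def capm(p,n,o,sh):
    m=np.zeros(sh,np.uint8);c=p[:2];a=p[2]
    fill(m,n,np.r_[ring(c,36,0),ring(c,36,25)],o)
    fill(m,n,rect(c,a,-33,33,-8,8,(25,55)),o)
    for s in((-48,-30),(30,48)): fill(m,n,rect(c,a,*s,-9,9,(0,7)),o)
    return m
def potm(p,n,o,sh):
    out=None
    for z in(110,102):
        m=np.zeros(sh,np.uint8);c=p[:2]
        fill(m,n,ring(c,39,z),o); fill(m,n,rect(c,p[2],-56,56,-13,13,(z,)),o)
        out=m if out is None else out&m
    return out
def cyl(r,z0,z1):
    def f(p,n,o,sh):
        m=np.zeros(sh,np.uint8); fill(m,n,np.r_[ring(p,r,z0),ring(p,r,z1)],o); return m
    return f
def disc(r,z):
    def f(p,n,o,sh):
        m=np.zeros(sh,np.uint8); fill(m,n,ring(p,r,z),o); return m
    return f
def fit(model,masks,p0,step):
    """masks: list of (camera, full mask, (u0,u1,v0,v1))"""
    def cost(p):
        t=0
        for n,M,(u0,u1,v0,v1) in masks:
            sh=((v1-v0)*S,(u1-u0)*S); m=cv2.resize(model(p,n,np.array([u0,v0]),sh).astype(np.float32),(u1-u0,v1-v0),interpolation=cv2.INTER_AREA)
            g=M[v0:v1,u0:u1].astype(np.float32); t+=np.abs(m-g).sum()/g.sum()
        return t
    p0=np.array(p0,float); sx=np.vstack([p0]+[p0+np.eye(len(p0))[i]*step[i] for i in range(len(p0))])
    r=minimize(cost,p0,method="Nelder-Mead",options=dict(initial_simplex=sx,xatol=.02,fatol=1e-4,maxiter=300)); return r.x,r.fun
E
python3 - <<'E'
from fit import *
T=np.load("top0.npz")["im"].astype(int); Sc=np.load("scene0.npz")["im"].astype(int)
wt=np.load("top0w.npy"); ws=np.load("scene0w.npy")
for n,w in(("top",wt),("scene",ws)):
    for a in ((400,100),(520,-60),(600,150)):
        q=proj(n,[*a,0])[0].astype(int); P=w[q[1]-4:q[1]+5,q[0]-4:q[0]+5].reshape(-1,3); print(n,a,np.nanmedian(P[:,2]).round(1),end=' ')
print()
gt=(T[...,1]-T[...,0]>15)&(T[...,1]>T[...,2]); gs=(Sc[...,1]-Sc[...,0]>12)
for c,u,v in((T,384,218),(T,235,210),(T,232,235),(T,213,215)): print(c[v,u],end=' ')
print(Sc[215,233],Sc[160,408],Sc[150,395])
capT=gt.copy(); kt=(362,405,198,240); ks=(212,255,195,240)
holes=lambda M,k:(lambda z:z)(cv2.morphologyEx(M.astype(np.uint8),cv2.MORPH_CLOSE,np.ones((7,7))))
u0,u1,v0,v1=kt; m=np.zeros_like(T[...,0],np.uint8); m[v0:v1,u0:u1]=gt[v0:v1,u0:u1]; mt=holes(m,kt)
u0,u1,v0,v1=ks; m=np.zeros_like(T[...,0],np.uint8); m[v0:v1,u0:u1]=gs[v0:v1,u0:u1]; ms=holes(m,ks)
cv2.imwrite("pics/masks.png",np.hstack([cv2.resize(mt[198:240,362:405]*255,(350,350),interpolation=0),cv2.resize(ms[195:240,212:255]*255,(350,350),interpolation=0)]))
p0=[437,-229,np.radians(-46)];st=[4,4,.1]
for L in([("top",mt,kt)],[("scene",ms,ks)],[("top",mt,kt),("scene",ms,ks)]):
    r,f=fit(capm,L,p0,st); print("cap",r[:2].round(2),np.degrees(r[2]).round(2),f.round(3))
# pot hole: below-collar by depth
for thr in (103,101):
    w=wt; mh=((w[...,2]<thr)&(np.hypot(w[...,0]-460,w[...,1]-241)<57)).astype(np.uint8)
    k=(205,265,182,240)
    r,f=fit(potm,[("top",mh,k)],[460,241,.33],st); print("pot",thr,r[:2].round(2),np.degrees(r[2]).round(2),f.round(3))
cv2.imwrite("pics/mh.png",cv2.resize(mh[182:240,205:265]*255,(480,464),interpolation=0))
E
```

```text
top (400, 100) 0.5 top (520, -60) 1.5 top (600, 150) 3.1 scene (400, 100) 4.7 scene (520, -60) 4.6 scene (600, 150) 5.5 
[ 86 137 112] [61 61 58] [181 182 164] [129 151 142] [28 31 28] [86 82 86] [69 67 69]
cap [ 445.91 -228.98] -46.42 0.071
cap [ 436.26 -227.14] -47.51 0.327
cap [ 444.53 -228.85] -47.6 0.458
pot 103 [460.73 242.07] 19.2 0.239
pot 101 [460.81 242.02] 18.92 0.288
```

```bash
python3 - <<'E'
import cv2,numpy as np
a=cv2.imread("pics/masks.png",0);b=cv2.imread("pics/mh.png",0)
c=np.zeros((464,1180),np.uint8);c[:350,:700]=a;c[:464,700:]=b
cv2.imwrite("pics/m2.png",cv2.resize(c,(790,310)))
E
```

```text
(no output)
```

View pics/m2.png

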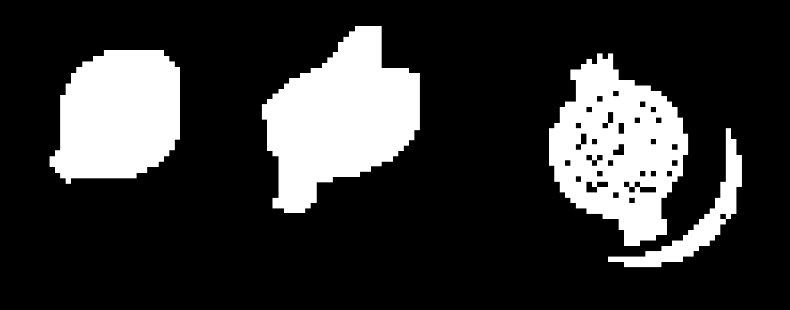

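```bash
cat > m2.py <<'E'
from fit import *
T=np.load("top0.npz")["im"].astype(int); Sc=np.load("scene0.npz")["im"].astype(int)
wt=np.load("top0w.npy"); ws=np.load("scene0w.npy")
def big(M,k):
    u0,u1,v0,v1=k; m=np.zeros(M.shape,np.uint8); m[v0:v1,u0:u1]=M[v0:v1,u0:u1]
    cs=cv2.findContours(m,cv2.RETR_EXTERNAL,cv2.CHAIN_APPROX_NONE)[0]; c=max(cs,key=cv2.contourArea)
    o=np.zeros_like(m); cv2.drawContours(o,[c],-1,1,-1); return o
kt=(362,405,198,240); ks=(212,255,195,240); kp=(205,265,182,240)
def grow(im,k): return None
hs=lambda im:cv2.cvtColor(im.astype(np.uint8),cv2.COLOR_RGB2HSV)
gT=(T[...,1]-T[...,0]>15); gS=(Sc[...,1]-Sc[...,0]>6)&(Sc[...,1]>=Sc[...,2])
hT=hs(T)
mt=big(gT|(T.sum(2)<220),kt); ms=big((Sc.sum(2)<190)&(Sc[...,0]-Sc[...,1]<15),ks)
mh=big((cv2.medianBlur(wt[...,2].astype(np.float32),3)<103)&(np.hypot(wt[...,0]-460,wt[...,1]-241)<57),kp)
E
python3 - <<'E'
from m2 import *
st=[4,4,.1]
def ov(im,m,k,model,r,n):
    u0,u1,v0,v1=k; a=cv2.resize(im[v0:v1,u0:u1,::-1].astype(np.uint8),None,fx=8,fy=8,interpolation=0); a=cv2.convertScaleAbs(a,alpha=1.5)
    q=model(r,n,np.array([u0,v0]),a.shape[:2]); cv2.drawContours(a,cv2.findContours(q,0,2)[0],-1,(0,0,255),1)
    b=cv2.resize(m[v0:v1,u0:u1],None,fx=8,fy=8,interpolation=0); cv2.drawContours(a,cv2.findContours(b,0,2)[0],-1,(0,255,255),1); return cv2.resize(a,(380,380))
p0=[437,-229,np.radians(-46)]
r1,f=fit(capm,[("top",mt,kt)],p0,st);print("cap top",r1[:2],np.degrees(r1[2]),f)
r2,f=fit(capm,[("scene",ms,ks)],p0,st);print("cap scene",r2[:2],np.degrees(r2[2]),f)
r3,f=fit(potm,[("top",mh,kp)],[460,241,.33],st);print("pot",r3[:2],np.degrees(r3[2]),f)
cv2.imwrite("pics/ov.png",cv2.resize(np.hstack([ov(T,mt,kt,capm,r1,"top"),ov(Sc,ms,ks,capm,r2,"scene"),ov(T,mh,kp,potm,r3,"top")]),(798,266)))
cv2.imwrite("pics/ov.png",np.hstack([ov(T,mt,kt,capm,r1,"top"),ov(Sc,ms,ks,capm,r2,"scene")]))
cv2.imwrite("pics/ovp.png",ov(T,mh,kp,potm,r3,"top"))
P=wt[kt[2]:kt[3],kt[0]:kt[1]].reshape(-1,3); C=P[(np.hypot(P[:,0]-437,P[:,1]+229)<45)]; b=C[C[:,2]>42]; d=C[(C[:,2]>17)&(C[:,2]<38)]
print("bar mean",b.mean(0),"disc",d.mean(0), circ(cv2.convexHull(d[:,:2].astype(np.float32))[:,0]))
E
```

```text
cap top [ 446.32336448 -229.06977466] -47.18136288871547 0.07640481740236282
cap scene [ 438.86534224 -226.61739667] -47.86781233861014 0.09433092921972275
pot [460.6588396  242.02654053] 18.894130678243812 0.06035994365811348
bar mean [ 446.73192777 -228.21791302   54.68536481] disc [ 441.84011295 -227.41585568   24.94296371] (np.float64(437.6484686928222), np.float64(-230.26915919994593), np.float64(40.1219678310835))
```

View pics/ov.png

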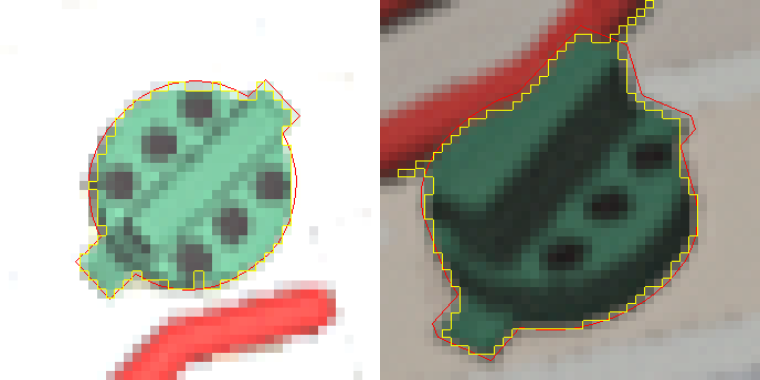

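View pics/ovp.png

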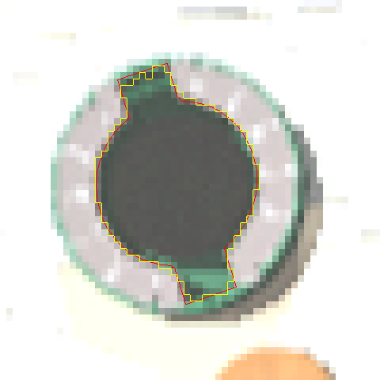

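```bash
python3 - <<'E'
from m2 import *
from scipy.spatial.transform import Rotation as R
def f(nm,model,M,k,p0,n="top"):
    m=big(M,k); r,c=fit(model,[(n,m,k)],p0,[4,4]); print(nm,n,r.round(2),"cost",round(c,3),"px",m.sum())
z=wt[...,2]; zs=ws[...,2]
f("jar",cyl(36,0,55),(z>20)|0,(278,322,132,172),[663,40])
d=np.hypot(wt[...,0]-442,wt[...,1]-41)
f("stand",cyl(26,10,70),(z>30),(282,318,200,236),[442,41])
f("brushtop",disc(9,158),(z>143)&(np.hypot(wt[...,0]-441,wt[...,1]-41)<20),(282,318,200,236),[441,41])
f("bottle",cyl(29,0,120),z>20,(292,324,164,200),[545,15])
f("pot",cyl(60,100,110),(z>85),(200,270,180,245),[460,241])
s=ws
for nm,c,z0,z1 in(("jar rim",(663,40),45,65),("stand rim",(440,41),65,85),("brush",(440,41),110,170),("pot top",(460,241),105,125)):
    P=ws.reshape(-1,3);P=P[(np.hypot(P[:,0]-c[0],P[:,1]-c[1])<70)&(P[:,2]>z0)&(P[:,2]<z1)]
    print("scene",nm,len(P),((P.max(0)+P.min(0))/2).round(1),P.mean(0).round(1))
st=arm.read_state(); M=R.from_quat(st["ee_rot"]).as_matrix(); print(M.round(3)); print(np.degrees(np.arctan2(M[1,0],M[0,0])))
E
```

```text
jar top [665.47  39.56] cost 0.106 px 433
stand top [443.04  41.17] cost 0.086 px 235Traceback (most recent call last):
  File "<stdin>", line 9, in <module>
  File "<stdin>", line 4, in f
  File "fit.py", line 46, in fit
    r=minimize(cost,p0,method="Nelder-Mead",options=dict(initial_simplex=sx,xatol=.02,fatol=1e-4,maxiter=300)); return r.x,r.fun
    res = _minimize_neldermead(fun, x0, args, callback, bounds=bounds,
                               **options)
    fxcc = func(xcc)
    fx = function(np.copy(x), *(wrapper_args + args))
  File "fit.py", line 42, in cost
    sh=((v1-v0)*S,(u1-u0)*S); m=cv2.resize(model(p,n,np.array([u0,v0]),sh).astype(np.float32),(u1-u0,v1-v0),interpolation=cv2.INTER_AREA)
                                           ~~~~~^^^^^^^^^^^^^^^^^^^^^^^^^^
  File "fit.py", line 35, in f
    m=np.zeros(sh,np.uint8); fill(m,n,ring(p,r,z),o); return m
                             ~~~~^^^^^^^^^^^^^^^^^^^
  File "fit.py", line 13, in fill
    q=((proj(n,P)-o+.5)*S).astype(np.float32)
        ~~~~^^^^^
  File "h.py", line 9, in proj
    p=arm.camera_params(n); K=p["camera_matrix"]; E=p["extrinsics"]
ValueError: time passes only in moves, steps and waits
```

```bash
sed -i 's/^def cloud/import functools\n@functools.lru_cache(None)\ndef CP(n): return arm.camera_params(n)\ndef cloud/; s/p=arm.camera_params(n)/p=CP(n)/' h.py; python3 - <<'E'
from m2 import *
from scipy.spatial.transform import Rotation as R
def f(nm,model,M,k,p0,n="top"):
    m=big(M,k); r,c=fit(model,[(n,m,k)],p0,[4,4]); print(nm,n,r.round(2),"cost",round(c,3),"px",m.sum())
z=wt[...,2]
f("stand",cyl(26,10,70),(z>30)&((z<80)|1),(282,318,200,236),[442,41])
f("brushtop",disc(9,158),(z>143)&(np.hypot(wt[...,0]-441,wt[...,1]-41)<20),(282,318,200,236),[441,41])
f("bottle",cyl(29,0,120),z>20,(292,324,164,200),[545,15])
f("pot",cyl(60,100,110),(z>85),(200,270,180,245),[460,241])
for nm,c,z0,z1 in(("jar rim",(663,40),45,65),("stand rim",(440,41),65,85),("brush",(440,41),110,170),("pot top",(460,241),105,125)):
    P=ws.reshape(-1,3);P=P[(np.hypot(P[:,0]-c[0],P[:,1]-c[1])<70)&(P[:,2]>z0)&(P[:,2]<z1)]
    print("scene",nm,len(P),((P.max(0)+P.min(0))/2).round(1),P.mean(0).round(1))
st=arm.read_state(); M=R.from_quat(st["ee_rot"]).as_matrix(); print(M.round(3)); print(np.degrees(np.arctan2(M[1,0],M[0,0])),st["clock"])
E
```

```text
stand top [443.04  41.17] cost 0.086 px 235
brushtop top [441.48  40.8 ] cost 0.11 px 31
bottle top [545.97  14.91] cost 0.195 px 333
pot top [460.15 241.07] cost 0.025 px 1258
scene jar rim 340 [661.1  40.5  52.7] [662.3  40.   54.1]
scene stand rim 175 [438.2  41.6  74.9] [442.9  38.9  72.4]
scene brush 150 [439.5  41.4 136.5] [443.8  40.4 139.9]
scene pot top 771 [457.1 242.5 111.2] [462.3 240.3 112.3]
[[-0.327 -0.001  0.945]
 [-0.945 -0.002 -0.327]
 [ 0.002 -1.     0.   ]]
-109.08068864865744 0.1
```

```bash
python3 -m creep '[[[8,-18,0],[0,0,0],1],[[22,-50,0],[0,0,0],1],[[36,-83,0],[0,0,0],1],[[50,-116,0],[0,0,0],1],[[64,-149,0],[0,0,0],1],[[79,-182,0],[0,0,0],1],[[93,-215,0],[0,0,0],1],[[107,-248,0],[0,0,0],1],[[121,-281,0],[0,0,0],1],[[135,-314,0],[0,0,0],1],[[150,-347,0],[0,0,0],1],[[158,-366,0],[0,0,0],1]]'
```

```text
clock: 1.1
position: [362.2, 221.6, 209.1]
ee_rot: [0.41, -0.576, 0.576, -0.409]
contact_force: [1.3, 0.3, 0.4]
gripper_width: 85.2
```

```bash
python3 -m creep '[[[10,-23,0],[0,0,0],1],[[24,-55,0],[0,0,0],1],[[38,-88,0],[0,0,0],1],[[52,-121,0],[0,0,0],1],[[65,-150,0],[0,0,0],1],[[75,-173,0],[0,0,0],1],[[79,-183,0],[0,0,0],1],[[79,-183,0],[0,0,0],1],[[79,-183,0],[0,0,0],1]]'; python3 - <<'E'
from h import *
for n,(u0,u1,v0,v1) in(("scene",(270,400,100,230)),("top",(240,370,150,280))):
    im,d=arm.get_image(n); np.savez(n+"1.npz",im=im,d=d); a=cv2.resize(cv2.convertScaleAbs(im[v0:v1,u0:u1,::-1],alpha=1.4),(390,390),interpolation=2); cv2.imwrite(f"pics/{n}1.png",a)
a=np.hstack([cv2.imread("pics/scene1.png"),cv2.imread("pics/top1.png")]); cv2.imwrite("pics/b1.png",a)
print(arm.read_state()["position"])
E
```

```text
clock: 1.85
position: [440.9, 41.2, 208.9]
ee_rot: [-0.41, 0.576, -0.576, 0.409]
contact_force: [-0.2, -0.2, -0.1]
gripper_width: 85.3
[440.82613748  42.0821262  209.15073061]
```

View pics/b1.png

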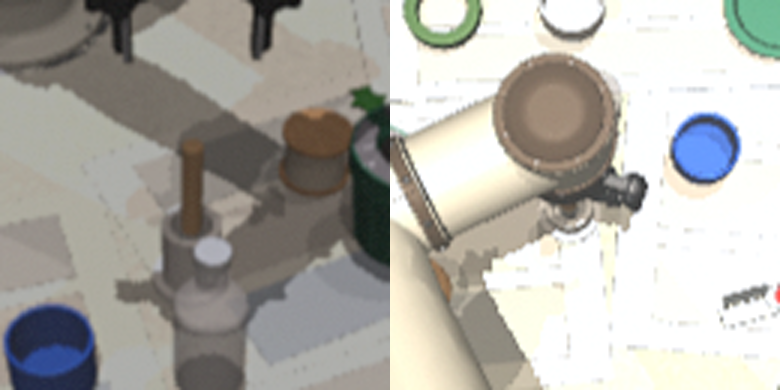

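The scene view shows the fingers at (120,40) and (260,40), straddling the handle at (190,150) evenly. So I descend and close.

```bash
python3 -m creep '[[[0,0,-12],[0,0,0],1],[[0,0,-32],[0,0,0],1],[[0,0,-54],[0,0,0],1],[[0,0,-76],[0,0,0],1],[[0,0,-90],[0,0,0],1],[[0,0,-93],[0,0,0],1],[[0,0,-93],[0,0,0],1],[[0,0,-93],[0,0,0],-1],[[0,0,-93],[0,0,0],-1],[[0,0,-93],[0,0,0],-1],[[0,0,-93],[0,0,0],-1],[[0,0,-93],[0,0,0],-1]]' ; python3 -m creep '[[[0,0,0],[0,0,0],-1],[[0,0,0],[0,0,0],-1],[[0,0,0],[0,0,0],-1],[[0,0,0],[0,0,0],-1]]'; python3 - <<'E'
from h import *
for n,(u0,u1,v0,v1) in(("scene",(270,400,100,230)),):
    im,d=arm.get_image(n); a=cv2.resize(cv2.convertScaleAbs(im[v0:v1,u0:u1,::-1],alpha=1.4),(520,520),interpolation=2); cv2.imwrite(f"pics/{n}2.png",a)
E
```

```text
clock: 2.95
position: [441.4, 41.8, 116.9]
ee_rot: [0.41, -0.576, 0.576, -0.411]
contact_force: [0.6, 0.2, -0.7]
gripper_width: 25.9
clock: 3.28
position: [441.8, 41.8, 117.0]
ee_rot: [0.41, -0.576, 0.576, -0.411]
contact_force: [-0.0, -0.4, 4.6]
gripper_width: 15.6
```

View pics/scene2.png

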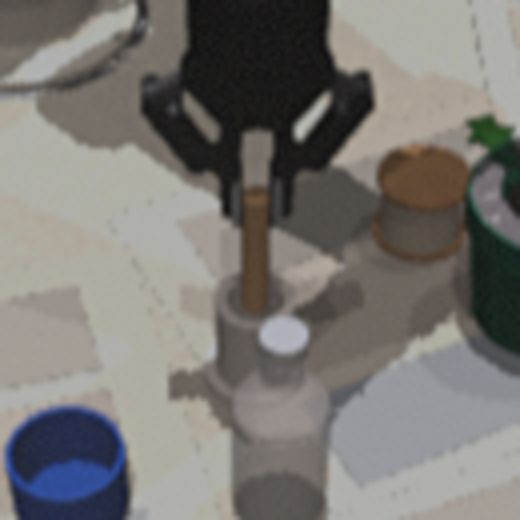

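```bash
python3 -m creep '[[[0,0,8],[0,0,0],-1],[[0,0,24],[0,0,0],-1],[[0,0,44],[0,0,0],-1],[[0,0,66],[0,0,0],-1],[[0,0,90],[0,0,0],-1],[[0,0,114],[0,0,0],-1],[[0,0,138],[0,0,0],-1],[[0,0,156],[0,0,0],-1],[[0,0,165],[0,0,0],-1],[[0,0,165],[0,0,0],-1]]'; python3 - <<'E'
from h import *
for n,(u0,u1,v0,v1) in(("scene",(270,400,60,190)),):
    im,d=arm.get_image(n); np.savez("s3.npz",im=im,d=d); a=cv2.resize(cv2.convertScaleAbs(im[v0:v1,u0:u1,::-1],alpha=1.4),(520,520),interpolation=2); cv2.imwrite(f"pics/{n}3.png",a)
print(arm.read_state()["position"],arm.read_state()["gripper_width"])
p=arm.read_state()["position"]
print("expected tip px",proj("scene",[p[0],p[1],p[2]-109]),"tcp px",proj("scene",p))
E
```

```text
clock: 4.17
position: [441.7, 42.0, 283.0]
ee_rot: [0.409, -0.576, 0.576, -0.411]
contact_force: [0.6, -0.2, -0.4]
gripper_width: 15.5
[440.86733263  41.81476549 281.21949001] 15.948765928632708
expected tip px [[333.78009906 144.61394314]] tcp px [[334.24076037 104.83259916]]
```

View pics/scene3.png

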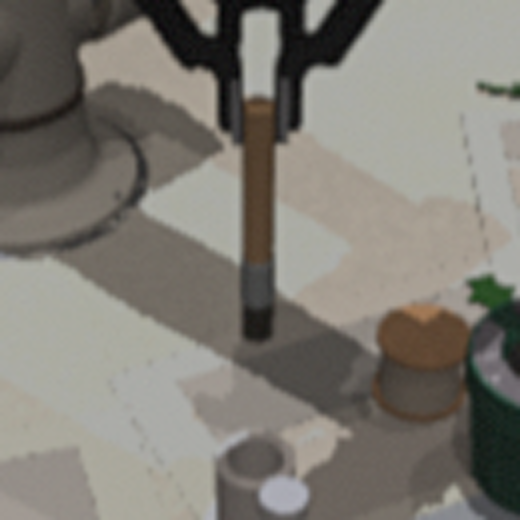

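The brush hangs straight with its tip at crop (258,340), which is (334,145) in the full picture and matches the prediction. Next is the jar, passing the bottle with the tip above it and bowed to the left.

```bash
python3 -m creep '[[[8,8,0],[0,0,0],-1],[[26,20,0],[0,0,0],-1],[[52,30,0],[0,0,0],-1],[[80,35,0],[0,0,0],-1],[[110,35,0],[0,0,0],-1],[[140,30,0],[0,0,0],-1],[[168,20,0],[0,0,0],-1],[[194,8,0],[0,0,0],-1],[[214,0,0],[0,0,0],-1],[[222,-2,0],[0,0,0],-1],[[223,-2,0],[0,0,0],-1],[[223,-2,0],[0,0,0],-1]]'; python3 - <<'E'
from h import *
for n,(u0,u1,v0,v1) in(("scene",(305,435,150,280)),):
    im,d=arm.get_image(n); a=cv2.resize(cv2.convertScaleAbs(im[v0:v1,u0:u1,::-1],alpha=1.4),(520,520),interpolation=2); cv2.imwrite(f"pics/{n}4.png",a)
p=arm.read_state()["position"];print(p)
print("tip px",(proj("scene",[p[0],p[1],p[2]-109])-[305,150])*4,"jar rim ctr",(proj("scene",[664.5,39.7,55])-[305,150])*4)
E
```

```text
clock: 5.22
position: [663.7, 40.0, 279.1]
ee_rot: [-0.411, 0.577, -0.575, 0.409]
contact_force: [-0.8, 0.8, -0.3]
gripper_width: 15.6
[663.38134014  40.21049463 280.16601701]
tip px [[277.47644107 264.86626277]] jar rim ctr [[257.92655945 398.26368216]]
```

View pics/scene4.png

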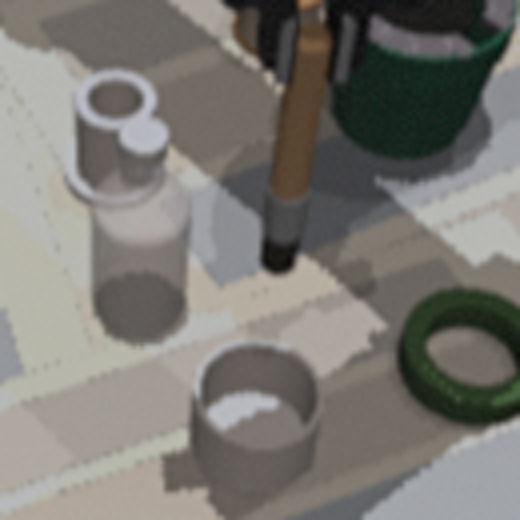

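Tip at (278,270), as predicted, and the jar rim is centred near (257,392). I lower it in.

```bash
python3 -m creep '[[[0,0,-10],[0,0,0],-1],[[0,0,-30],[0,0,0],-1],[[0,0,-55],[0,0,0],-1],[[0,0,-80],[0,0,0],-1],[[0,0,-105],[0,0,0],-1],[[0,0,-125],[0,0,0],-1],[[0,0,-140],[0,0,0],-1],[[0,0,-150],[0,0,0],-1],[[0,0,-155],[0,0,0],-1],[[0,0,-155],[0,0,0],-1],[[0,0,-155],[0,0,0],-1],[[0,0,-155],[0,0,0],-1]]'; python3 - <<'E'
from h import *
for n,(u0,u1,v0,v1) in(("scene",(305,435,150,280)),):
    im,d=arm.get_image(n); a=cv2.resize(cv2.convertScaleAbs(im[v0:v1,u0:u1,::-1],alpha=1.4),(520,520),interpolation=2); cv2.imwrite(f"pics/{n}5.png",a)
p=arm.read_state();print(p["position"],p["contact_force"])
E
```

```text
clock: 6.27
position: [664.9, 40.0, 127.9]
ee_rot: [0.409, -0.575, 0.576, -0.411]
contact_force: [0.6, 0.1, -0.1]
gripper_width: 15.6
[664.89147391  39.92692187 127.81227857] [ 0.1841264   0.46156077 -1.24602839]
```

View pics/scene5.png

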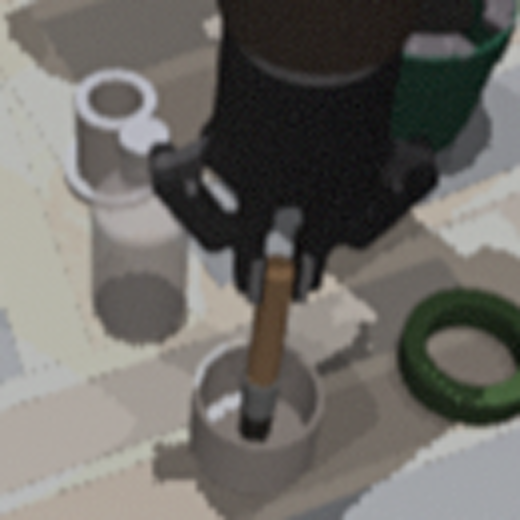

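The tip is in the jar at (253,437), about 13 mm above the floor. I go 6 mm deeper for margin, hold, then lift.

```bash
python3 -m creep '[[[0,0,-3],[0,0,0],-1],[[0,0,-6],[0,0,0],-1],[[0,0,-6],[0,0,0],-1],[[0,0,-6],[0,0,0],-1],[[0,0,-6],[0,0,0],-1]]'; python3 -m creep '[[[0,0,8],[0,0,0],-1],[[0,0,25],[0,0,0],-1],[[0,0,46],[0,0,0],-1],[[0,0,70],[0,0,0],-1],[[0,0,94],[0,0,0],-1],[[0,0,118],[0,0,0],-1],[[0,0,138],[0,0,0],-1],[[0,0,152],[0,0,0],-1],[[0,0,156],[0,0,0],-1],[[0,0,156],[0,0,0],-1]]'
```

```text
clock: 6.73
position: [664.2, 39.7, 120.3]
ee_rot: [0.41, -0.576, 0.576, -0.41]
contact_force: [0.3, -0.5, -0.9]
gripper_width: 15.7
clock: 7.57
position: [664.7, 39.8, 278.3]
ee_rot: [0.409, -0.575, 0.576, -0.411]
contact_force: [-0.3, -0.3, -0.9]
gripper_width: 15.8
```

```bash
python3 -m creep '[[[-6,6,0],[0,0,0],-1],[[-22,22,0],[0,0,0],-1],[[-44,44,0],[0,0,0],-1],[[-68,67,0],[0,0,0],-1],[[-92,91,0],[0,0,0],-1],[[-116,115,0],[0,0,0],-1],[[-140,139,0],[0,0,0],-1],[[-164,162,0],[0,0,0],-1],[[-184,182,0],[0,0,0],-1],[[-198,196,0],[0,0,0],-1],[[-204,202,0],[0,0,0],-1],[[-204,202,0],[0,0,0],-1]]'; python3 - <<'E'
from h import *
for n,(u0,u1,v0,v1) in(("scene",(345,475,70,200)),):
    im,d=arm.get_image(n); a=cv2.resize(cv2.convertScaleAbs(im[v0:v1,u0:u1,::-1],alpha=1.4),(520,520),interpolation=2); cv2.imwrite(f"pics/{n}6.png",a)
p=arm.read_state()["position"];print(p)
print("tip px",(proj("scene",[p[0],p[1],p[2]-109])-[345,70])*4,"mouth",(proj("scene",[460.5,241.7,110])-[345,70])*4)
E
```

```text
clock: 8.57
position: [458.3, 242.4, 275.4]
ee_rot: [-0.412, 0.575, -0.575, 0.41]
contact_force: [0.3, -0.4, -0.4]
gripper_width: 15.8
[459.28354659 241.84051421 275.57350992]
tip px [[275.7809972  246.20094631]] mouth [[261.0772551  318.14616437]]
```

View pics/scene6.png

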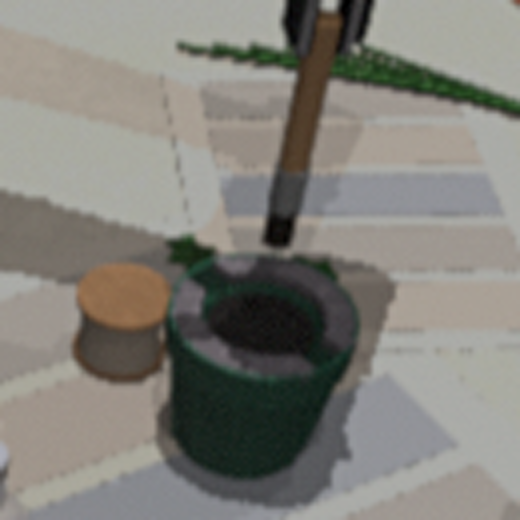

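The tip at (278,243) is right above the mouth at (263,315). I lower it to just above the seal, then dab gently.

```bash
python3 -m creep '[[[0,0,-8],[0,0,0],-1],[[0,0,-22],[0,0,0],-1],[[0,0,-38],[0,0,0],-1],[[0,0,-52],[0,0,0],-1],[[0,0,-60],[0,0,0],-1],[[0,0,-63],[0,0,0],-1],[[0,0,-66],[0,0,0],-1],[[0,0,-69],[0,0,0],-1],[[0,0,-71],[0,0,0],-1],[[0,0,-71],[0,0,0],-1],[[0,0,-71],[0,0,0],-1]]'; python3 -c "
from bench import arm
s=arm.read_state();print(s['position'],s['contact_force'])"
```

```text
clock: 9.53
position: [460.7, 241.9, 206.5]
ee_rot: [0.41, -0.576, 0.576, -0.411]
contact_force: [-0.8, -0.2, 2.1]
gripper_width: 15.4
[460.73946528 241.88687126 206.45389568] [-0.81905529 -0.19313016  2.07710394]
```

```bash
python3 -m creep '[[[0,0,-2],[0,0,0],-1],[[0,0,-4],[0,0,0],-1],[[0,0,-5],[0,0,0],-1],[[0,0,-5],[0,0,0],-1],[[0,0,-5],[0,0,0],-1]]'; python3 -c "
from bench import arm
s=arm.read_state();print(s['position'],s['contact_force'])"
```

```text
clock: 9.95
position: [460.9, 242.0, 201.6]
ee_rot: [0.41, -0.576, 0.576, -0.411]
contact_force: [-0.8, -1.2, 6.9]
gripper_width: 15.6
[460.90332046 242.01030892 201.59926047] [-0.81868677 -1.19686624  6.92336517]
```

6.9 N at 5 mm of travel matches the seal's spring, so the dab is done. Now back to the stand.

```bash
python3 -m creep '[[[0,0,6],[0,0,0],-1],[[0,0,20],[0,0,0],-1],[[0,0,38],[0,0,0],-1],[[0,-8,52],[0,0,0],-1],[[-2,-24,60],[0,0,0],-1],[[-4,-46,62],[0,0,0],-1],[[-6,-70,62],[0,0,0],-1],[[-9,-95,62],[0,0,0],-1],[[-12,-120,62],[0,0,0],-1],[[-14,-145,62],[0,0,0],-1],[[-16,-168,62],[0,0,0],-1],[[-18,-186,62],[0,0,0],-1]]'; python3 -m creep '[[[-1,-10,0],[0,0,0],-1],[[-1,-14,0],[0,0,0],-1],[[-1,-14,0],[0,0,0],-1],[[-1,-14,0],[0,0,0],-1]]'; python3 - <<'E'
from h import *
for n,(u0,u1,v0,v1) in(("scene",(270,400,70,200)),):
    im,d=arm.get_image(n); a=cv2.resize(cv2.convertScaleAbs(im[v0:v1,u0:u1,::-1],alpha=1.4),(520,520),interpolation=2); cv2.imwrite(f"pics/{n}7.png",a)
p=arm.read_state()["position"];print(p)
print("tip px",(proj("scene",[p[0],p[1],p[2]-109])-[270,70])*4,"stand rim",(proj("scene",[442.5,41.2,70])-[270,70])*4)
E
```

```text
clock: 10.95
position: [440.6, 53.5, 261.5]
ee_rot: [-0.41, 0.577, -0.576, 0.409]
contact_force: [-0.4, -0.4, 0.6]
gripper_width: 15.5
clock: 11.28
position: [441.2, 41.9, 262.1]
ee_rot: [-0.41, 0.576, -0.576, 0.41]
contact_force: [-0.4, 0.8, -0.7]
gripper_width: 15.4
[441.25951603  42.22540586 262.11935804]
tip px [[255.72648029 323.49050264]] stand rim [[253.71061184 424.14415499]]
```

View pics/scene7.png

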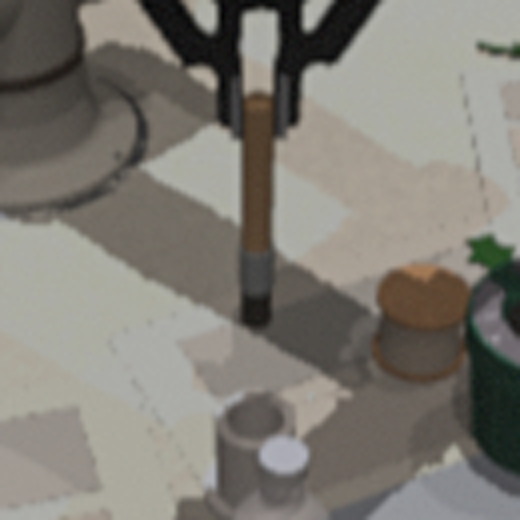

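```bash
python3 -m creep '[[[0,0,-8],[0,0,0],-1],[[0,-1,-24],[0,0,0],-1],[[0,-1,-44],[0,0,0],-1],[[0,-1,-64],[0,0,0],-1],[[0,-1,-84],[0,0,0],-1],[[0,-1,-104],[0,0,0],-1],[[0,-1,-122],[0,0,0],-1],[[0,-1,-134],[0,0,0],-1],[[0,-1,-140],[0,0,0],-1],[[0,-1,-143],[0,0,0],-1],[[0,-1,-143],[0,0,0],-1],[[0,-1,-143],[0,0,0],-1]]'; python3 -c "
from bench import arm
s=arm.read_state();print(s['position'],s['contact_force'])"
```

```text
clock: 12.33
position: [441.7, 41.1, 119.7]
ee_rot: [0.41, -0.576, 0.576, -0.411]
contact_force: [-0.2, 1.5, 0.3]
gripper_width: 15.5
[441.69897735  41.10030207 119.74251025] [-0.15447333  1.49148967  0.25219861]
```

```bash
python3 -m creep '[[[0,0,-1.5],[0,0,0],-1],[[0,0,-3],[0,0,0],-1],[[0,0,-3],[0,0,0],-1],[[0,0,-3],[0,0,0],-1]]'; python3 -m creep '[[[0,0,0],[0,0,0],0.3],[[0,0,0],[0,0,0],0.3],[[0,0,0],[0,0,0],0.3],[[0,0,0],[0,0,0],0.3],[[0,0,0],[0,0,0],0.3],[[0,0,0],[0,0,0],0.3],[[0,0,0],[0,0,0],0.3],[[0,0,0],[0,0,0],0.3]]'; python3 - <<'E'
from h import *
for n,(u0,u1,v0,v1) in(("scene",(270,400,100,230)),):
    im,d=arm.get_image(n); a=cv2.resize(cv2.convertScaleAbs(im[v0:v1,u0:u1,::-1],alpha=1.4),(520,520),interpolation=2); cv2.imwrite(f"pics/{n}8.png",a)
E
```

```text
clock: 12.67
position: [441.8, 40.9, 117.0]
ee_rot: [0.41, -0.576, 0.576, -0.411]
contact_force: [1.1, 0.7, 2.7]
gripper_width: 15.8
clock: 13.33
position: [441.1, 40.7, 116.3]
ee_rot: [-0.41, 0.576, -0.576, 0.41]
contact_force: [0.2, 0.3, 0.8]
gripper_width: 55.3
```

View pics/scene8.png

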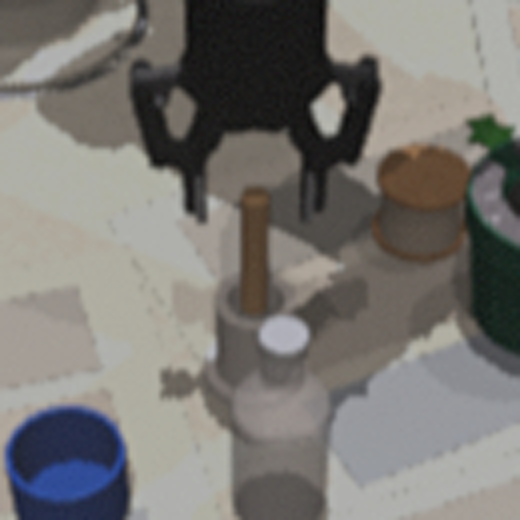

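The brush stands free and upright, its top at (256,190) as before. Now I rise clear and travel to the cap, turning -28° so the jaws sit across the bar.

```bash
python3 -m creep '[[[0,0,8],[0,0,0],0.3],[[0,0,24],[0,0,0],0.3],[[0,0,46],[0,0,0],0.3],[[0,0,70],[0,0,0],0.3],[[0,0,88],[0,0,0],0.3],[[0,-6,96],[0,0,-0.03],0.3],[[0,-22,98],[0,0,-0.1],0.3],[[0,-46,98],[0,0,-0.18],0.3],[[1,-74,98],[0,0,-0.26],0.3],[[2,-102,98],[0,0,-0.34],0.3],[[2,-130,98],[0,0,-0.42],0.3],[[3,-158,98],[0,0,-0.489],0.3]]';  python3 -m creep '[[[0,-28,0],[0,0,0],0.3],[[1,-56,0],[0,0,0],0.3],[[1,-84,0],[0,0,0],0.3],[[2,-102,0],[0,0,0],0.3],[[2,-112,0],[0,0,0],0.3],[[2,-112,0],[0,0,0],0.3],[[2,-112,0],[0,0,0],0.3]]'; python3 - <<'E'
from h import *
from scipy.spatial.transform import Rotation as R
for n,(u0,u1,v0,v1) in(("scene",(170,300,110,240)),("top",(320,450,150,280))):
    im,d=arm.get_image(n); np.savez(n+"9.npz",im=im,d=d); a=cv2.resize(cv2.convertScaleAbs(im[v0:v1,u0:u1,::-1],alpha=1.4),(390,390),interpolation=2); cv2.imwrite(f"pics/{n}9.png",a)
a=np.hstack([cv2.imread("pics/scene9.png"),cv2.imread("pics/top9.png")]); cv2.imwrite("pics/b9.png",a)
s=arm.read_state();M=R.from_quat(s["ee_rot"]).as_matrix();print(s["position"],s["joints"],np.degrees(np.arctan2(M[1,0],M[0,0])))
E
```

```text
clock: 14.38
position: [443.3, -118.8, 214.1]
ee_rot: [-0.257, 0.659, -0.659, 0.257]
contact_force: [-0.1, 1.3, -0.2]
gripper_width: 55.3
clock: 14.97
position: [445.7, -229.3, 213.9]
ee_rot: [-0.258, 0.659, -0.658, 0.258]
contact_force: [0.2, 0.2, 0.8]
gripper_width: 55.5
[ 445.97414783 -228.56735766  214.24349406] [-1.49264087e-01  1.69489876e-01 -2.80368058e-01 -3.30411802e-04
 -1.12122979e+00  8.98860222e-01] -137.05953523724475
```

View pics/b9.png

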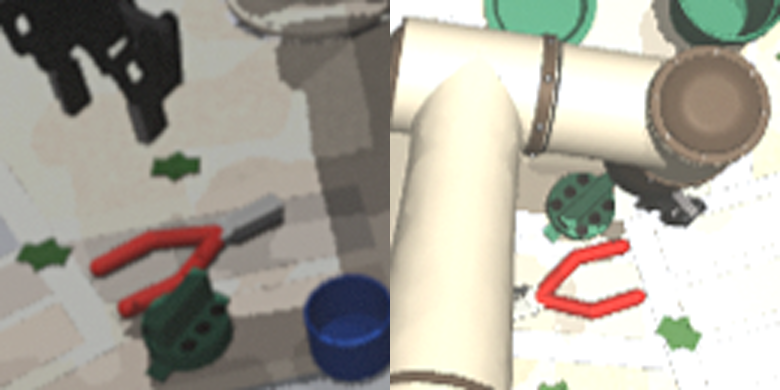

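```bash
python3 - <<'E'
from h import *
p=np.array([446,-228.6,214.2]); t=np.radians(43); j=np.array([np.cos(t),np.sin(t),0])
for k in(-32,0,32):
    q=p+j*k+[0,0,8]
    print(k,"scene crop",(proj("scene",q)-[170,110])*3,"top crop",(proj("top",q)-[320,150])*3+[390,0])
# cap bar top relative: measured bar centre from scene cloud restricted
E
```

```text
-32 scene crop [[ 86.55155955 132.20877532]] top crop [[637.10364242 202.23826139]]
0 scene crop [[123.71381616 146.30638841]] top crop [[612.98047136 177.22683706]]
32 scene crop [[161.84193629 160.77040472]] top crop [[588.98167748 152.34436967]]
```

```bash
python3 - <<'E'
from h import *
z=np.load("scene9.npz"); w=cloud("scene",z["d"]); 
P=w.reshape(-1,3); m=(np.abs(P[:,0]-446)<110)&(np.abs(P[:,1]+228)<110)&(P[:,2]>150)
P=P[m]; t=np.radians(43); j=np.array([np.cos(t),np.sin(t)]); b=np.array([-j[1],j[0]])
Q=np.c_[(P[:,:2]-[446,-228.6])@j,(P[:,:2]-[446,-228.6])@b,P[:,2]]
for z0 in range(195,275,8):
    s=Q[(Q[:,2]>=z0)&(Q[:,2]<z0+8)]
    for sg in(-1,1):
        a=s[s[:,0]*sg>0]
        if len(a)>3: print(z0,sg,len(a),"jaw",np.percentile(a[:,0],[5,50,95]).round(1),"across",np.percentile(a[:,1],[5,50,95]).round(1))
u0,u1,v0,v1=170,300,110,240
a=cv2.resize(cv2.convertScaleAbs(z["im"][110:180,170:250,::-1],alpha=1.6),(640,560),interpolation=2); cv2.imwrite("pics/f9.png",a)
E
```

```text
243 -1 30 jaw [-31.5 -30.4 -28.8] across [-10.2   0.6  11.1]
243 1 14 jaw [25.7 31.7 37.2] across [-10.1  -7.   -0.8]
251 -1 37 jaw [-36.6 -30.4 -28.9] across [-10.4  -1.7   9.8]
251 1 34 jaw [28.5 36.6 39.1] across [-10.3  -5.7   6. ]
259 -1 40 jaw [-36.5 -30.2 -29.1] across [-10.4  -3.1   9.7]
259 1 39 jaw [28.  35.9 39.8] across [-11.1  -5.9   3.9]
267 -1 35 jaw [-35.3 -30.1 -28.7] across [-10.4  -1.4  10.7]
267 1 35 jaw [27.6 37.1 39.5] across [-10.8  -5.8   6. ]
```

View pics/f9.png

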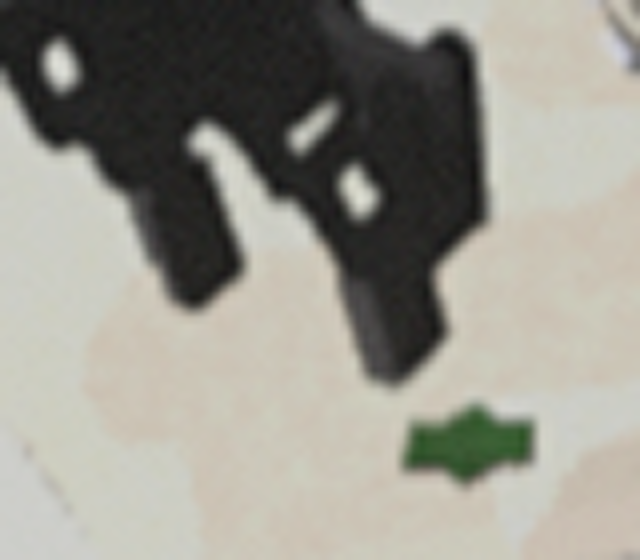

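The depth puts the fingertips well above the reported TCP height. I check this against the earlier pictures before setting the grasp depth.

```bash
python3 - <<'E'
from h import *
z=np.load("s3.npz"); w=cloud("scene",z["d"]); P=w.reshape(-1,3)
c=np.array([441,41.8]); t=np.radians(71); j=np.array([np.cos(t),np.sin(t)]); b=np.array([-j[1],j[0]])
Q=np.c_[(P[:,:2]-c)@j,(P[:,:2]-c)@b,P[:,2]]; Q=Q[(np.hypot(Q[:,0],Q[:,1])<45)&(Q[:,2]>150)]
print("TCP z 282")
for z0 in range(160,350,10):
    s=Q[(Q[:,2]>=z0)&(Q[:,2]<z0+10)]
    if len(s): print(z0,len(s),"jaw",np.percentile(s[:,0],[2,50,98]).round(1),"across",np.percentile(s[:,1],[2,50,98]).round(1))
E
```

```text
TCP z 282
170 6 jaw [-6.6 -3.3  6.9] across [-6.4 -4.9 -2.6]
180 21 jaw [-6.6  0.1  7.1] across [-7.5 -6.  -2.8]
190 26 jaw [-7.7 -0.   7. ] across [-8.7 -5.7  0.1]
200 25 jaw [-8.9 -0.2  9. ] across [-9.1 -6.2 -2. ]
210 33 jaw [-8.9 -0.2  8.9] across [-9.4 -6.3 -2.1]
220 35 jaw [-8.9 -0.3  8.9] across [-9.6 -6.7  1.1]
230 36 jaw [-8.9 -0.3  8.6] across [-8.1 -5.1  2.7]
240 32 jaw [-8.8 -0.5  8.4] across [-7.4 -5.3  1.4]
250 33 jaw [-8.9 -0.5  8.3] across [-8.2 -5.   0.8]
260 35 jaw [-8.9 -0.6  8.1] across [-7.7 -5.3  0.5]
270 36 jaw [-8.9 -0.7  7.8] across [-8.  -5.5  0.7]
280 38 jaw [-8.9 -0.8  7.7] across [-7.7 -5.4  2.2]
290 37 jaw [-8.9 -1.   7.5] across [-8.6 -5.5  0.9]
300 36 jaw [-8.9 -1.   7.3] across [-7.9 -5.4  0. ]
310 73 jaw [-19.1   0.8  18.9] across [-10.9  -6.6  -1.3]
320 116 jaw [-21.    0.8  20.7] across [-11.2  -6.    7.2]
330 59 jaw [-21.   -9.2  20.4] across [-11.6  -7.2  -4.7]
340 68 jaw [-22.1   8.3  21.9] across [-12.5  -7.3   9.8]
```

When closed on the handle, the fingertips also sat about 23 mm above the reported TCP. I rely on the pictures and descend on the bar in stages.

```bash
python3 -m creep '[[[0,0,-10],[0,0,0],0.3],[[0,0,-30],[0,0,0],0.3],[[0,0,-55],[0,0,0],0.3],[[0,0,-80],[0,0,0],0.3],[[0,0,-105],[0,0,0],0.3],[[0,0,-130],[0,0,0],0.3],[[0,0,-148],[0,0,0],0.3],[[0,0,-160],[0,0,0],0.3],[[0,0,-164],[0,0,0],0.3],[[0,0,-164],[0,0,0],0.3]]'; cat > look.py <<'E'
from h import *
import sys
def look(tag,c,yaw,u0,u1,v0,v1,zmin=20,f=8):
    im,d=arm.get_image("scene"); np.savez(tag+".npz",im=im,d=d)
    a=cv2.resize(cv2.convertScaleAbs(im[v0:v1,u0:u1,::-1],alpha=1.7),None,fx=f,fy=f,interpolation=2); cv2.imwrite(f"pics/{tag}.png",a)
    s=arm.read_state(); print(s["position"].round(1),s["contact_force"].round(1),s["gripper_width"],s["clock"])
    return im,d
E
python3 - <<'E'
from look import *
look("c1",None,0,185,265,150,240,f=6)
E
```

```text
clock: 15.9
position: [445.3, -228.5, 49.1]
ee_rot: [-0.26, 0.659, -0.657, 0.258]
contact_force: [0.1, -0.7, 0.3]
gripper_width: 55.6
[ 446.2 -228.8   50.1] [0.5 0.1 0.6] 55.50493540913531 15.95
```

View pics/c1.png

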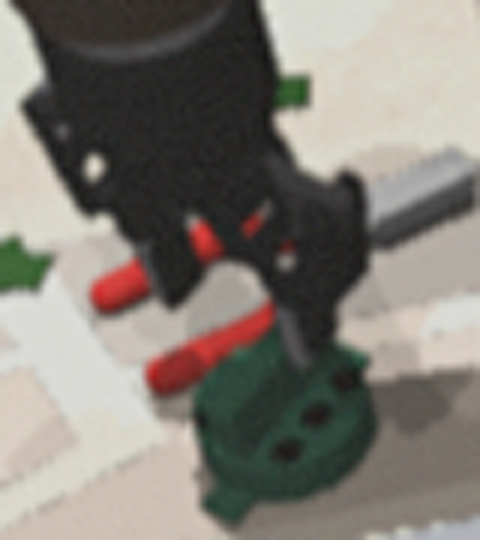

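```bash
cat > fing.py <<'E'
from h import *
def fing(tag,c,yaw,z0,z1,dz=6):
    z=np.load(tag+".npz"); w=cloud("scene",z["d"]); P=w.reshape(-1,3)
    t=np.radians(yaw); j=np.array([np.cos(t),np.sin(t)]); b=np.array([-j[1],j[0]])
    Q=np.c_[(P[:,:2]-c)@j,(P[:,:2]-c)@b,P[:,2]]; Q=Q[(np.abs(Q[:,0])<60)&(np.abs(Q[:,1])<50)]
    for a in np.arange(z0,z1,dz):
        s=Q[(Q[:,2]>=a)&(Q[:,2]<a+dz)]
        for g in(-1,1):
            e=s[s[:,0]*g>0]
            if len(e)>3: print(a,g,len(e),"jaw",np.percentile(e[:,0],[5,50,95]).round(1),"across",np.percentile(e[:,1],[5,50,95]).round(1))
E
python3 - <<'E'
from fing import *
fing("c1",[446,-228.6],43,30,115,6)
print((proj("scene",[[446,-228.8,55],[446,-228.8,74],[446,-228.8,50]])-[185,150])*6)
E
```

```text
30 -1 10 jaw [-32.3 -26.4  -3.2] across [-29.2 -13.4   8.3]
30 1 58 jaw [ 5.4  7.3 23.8] across [-28.    0.   28.3]
36 1 28 jaw [5.2 6.9 8.1] across [-28.1  -7.9  25.7]
42 1 25 jaw [3.9 6.8 7.6] across [-29.1  -9.8   7.3]
48 -1 5 jaw [-6.  -2.8 -1. ] across [-29.8 -29.8 -28.8]
48 1 25 jaw [5.5 6.5 8.1] across [-29.  -13.9   3.7]
54 -1 52 jaw [-7.8 -4.1 -0.5] across [-28.9  -7.4  14.8]
54 1 53 jaw [0.8 4.4 7.5] across [-28.6  -9.9   6.2]
78 -1 14 jaw [-34.6 -30.5 -30. ] across [-8.7  0.3  9.6]
78 1 7 jaw [30.  32.6 35. ] across [-8.6 -5.3  4. ]
84 -1 17 jaw [-34.3 -30.2 -29.1] across [-8.7 -0.6 10.5]
84 1 9 jaw [28.3 33.1 38. ] across [-9.1 -4.6  2.2]
90 -1 16 jaw [-37.5 -29.9 -28.6] across [-8.6 -0.6  9.6]
90 1 16 jaw [26.6 35.8 40.8] across [-8.9 -4.6  7.3]
96 -1 21 jaw [-36.6 -30.3 -28.7] across [-8.9 -1.8 10.8]
96 1 17 jaw [28.3 37.1 40.4] across [-8.8 -5.4  5.9]
102 -1 16 jaw [-37.3 -30.  -28.8] across [-8.6 -2.3 11. ]
102 1 15 jaw [29.2 33.6 39.1] across [-9.4 -5.5  0.8]
108 -1 18 jaw [-36.3 -29.5 -28.4] across [-9.5 -0.3 11. ]
108 1 11 jaw [27.9 33.  39.5] across [-9.8 -5.8 -2.9]
114 -1 25 jaw [-36.8 -31.3 -28.8] across [-9.5 -3.8 10.3]
114 1 5 jaw [28.5 36.4 40.1] across [-9.7 -9.2 -5.2]
[[258.54979381 361.69957102]
 [248.48361575 331.12476802]
 [261.14453962 369.58079882]]
```

In the same camera, the jaws are centred on the bar to within 1 mm in both directions, with the tips about 21 mm above its top. I descend 42 mm, watching the force.

```bash
python3 -m creep '[[[0,0,-6],[0,0,0],0.3],[[0,0,-14],[0,0,0],0.3],[[0,0,-22],[0,0,0],0.3],[[0,0,-30],[0,0,0],0.3],[[0,0,-35],[0,0,0],0.3],[[0,0,-35],[0,0,0],0.3],[[0,0,-35],[0,0,0],0.3]]'; python3 - <<'E'
from look import *
from fing import *
look("c2",None,0,185,265,150,240,f=6)
fing("c2",[446,-228.6],43,30,80,5)
E
```

```text
clock: 16.53
position: [445.9, -229.3, 14.8]
ee_rot: [-0.259, 0.658, -0.658, 0.258]
contact_force: [-0.0, -0.1, 0.5]
gripper_width: 55.6
[ 446.2 -229.4   15.2] [ 0.4 -0.3 -0. ] 55.43726180506053 16.5833
30 -1 10 jaw [-32.  -24.1  -3.7] across [-28.8 -18.7   3.4]
30 1 45 jaw [ 5.4 12.9 26. ] across [-28.9 -12.5  19.8]
35 1 16 jaw [3.6 6.7 7.7] across [-28.7 -12.2   3.9]
40 -1 4 jaw [-31.5 -18.1  -2.9] across [-29.2 -11.8   9. ]
40 1 21 jaw [1.1 7.1 8.1] across [-29.6 -16.8   0.7]
45 -1 12 jaw [-31.3 -30.   -2.7] across [-30.   -2.8  10.9]
45 1 17 jaw [ 4.2  6.7 28.9] across [-29.2  -9.6   3. ]
50 -1 16 jaw [-33.6 -30.4  -1.5] across [-29.2  -7.7   8.3]
50 1 33 jaw [ 5.4  7.5 36.1] across [-28.1  -9.2   3.3]
55 -1 66 jaw [-32.8  -5.7  -0.4] across [-27.4  -5.6  11.5]
55 1 65 jaw [ 0.6  5.3 38.1] across [-28.5  -8.2  22.3]
60 -1 15 jaw [-32.8 -30.2  -5.5] across [-12.7   2.   10.9]
60 1 13 jaw [ 5.8 34.3 39.5] across [-10.4  -4.5   5.5]
65 -1 13 jaw [-42.6 -29.9 -29. ] across [-11.   -5.6   6.1]
65 1 11 jaw [28.3 35.2 39.3] across [-9.7 -6.  -3.1]
70 -1 14 jaw [-33.  -30.  -29.5] across [-10.4  -1.3  10.1]
70 1 7 jaw [28.7 32.4 39.5] across [-9.9 -7.2 -2.9]
75 -1 13 jaw [-33.5 -30.3 -28.8] across [-10.1  -2.    9.3]
75 1 11 jaw [26.3 33.5 39. ] across [-10.9  -6.6  -4. ]
```

View pics/c2.png

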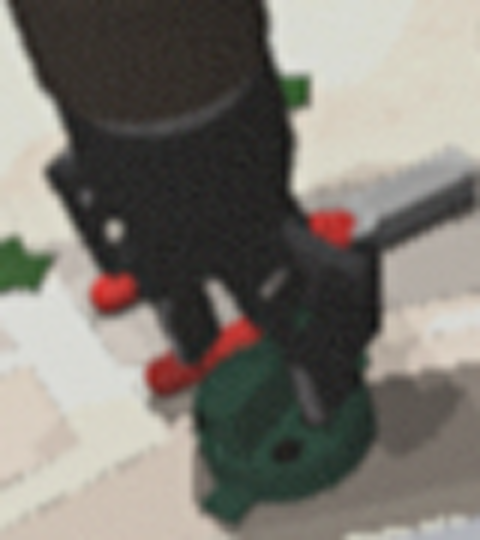

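The tips are about 17 mm below the bar top, with no contact. I go 5 mm lower and close.

```bash
python3 -m creep '[[[0,0,-3],[0,0,0],0.3],[[0,0,-5],[0,0,0],0.3],[[0,0,-5],[0,0,0],0.3],[[0,0,-5],[0,0,0],-1],[[0,0,-5],[0,0,0],-1],[[0,0,-5],[0,0,0],-1],[[0,0,-5],[0,0,0],-1],[[0,0,-5],[0,0,0],-1],[[0,0,-5],[0,0,0],-1],[[0,0,-5],[0,0,0],-1],[[0,0,-5],[0,0,0],-1],[[0,0,-5],[0,0,0],-1]]'; python3 - <<'E'
from look import *
from fing import *
look("c3",None,0,185,265,150,240,f=6)
fing("c3",[446,-228.6],43,20,80,5)
E
```

```text
clock: 17.58
position: [446.5, -229.4, 10.6]
ee_rot: [0.259, -0.658, 0.658, -0.259]
contact_force: [-0.0, 0.2, 4.0]
gripper_width: 15.0
[ 446.4 -229.3   10.6] [-0.6  0.6  4.1] 14.675816535930176 17.6333
20 -1 20 jaw [-59.1 -54.   -6. ] across [-31.5   6.2  13.2]
20 1 29 jaw [ 3.4 26.8 33.8] across [-31.  -14.9  14. ]
25 -1 30 jaw [-33.9 -22.5  -2.7] across [-31.2 -23.9   0.7]
25 1 195 jaw [ 5.6 18.2 31.7] across [-27.7   0.9  30.9]
30 -1 8 jaw [-32.  -18.9  -2.3] across [-29.8 -23.3  -5. ]
30 1 45 jaw [ 4.5 10.2 23.6] across [-28.1 -11.   29.5]
35 1 15 jaw [ 3.9  6.  12. ] across [-28.8 -13.2  27.8]
40 1 18 jaw [ 3.3  6.4 17. ] across [-29.6 -19.4  -4.2]
45 -1 4 jaw [-19.7  -5.3  -1.3] across [-30.  -29.4  -9.4]
45 1 24 jaw [ 3.6  7.1 19.1] across [-28.4 -11.    5.3]
50 1 26 jaw [ 3.7 10.9 20.1] across [-29.  -10.3   2.3]
55 -1 44 jaw [-15.3  -5.4  -1.1] across [-29.1 -14.3   0.1]
55 1 34 jaw [ 0.5  4.9 19.4] across [-28.2 -15.4  -0.1]
60 -1 11 jaw [-13.   -9.5  -7.1] across [-12.6  -7.4  -1.8]
60 1 11 jaw [ 4.1 12.  19. ] across [-17.4  -9.7  -4.4]
65 -1 10 jaw [-19.2 -10.   -8.6] across [-10.4  -6.6   0.4]
65 1 8 jaw [ 9.8 14.4 18.7] across [-10.7  -6.3  -3.8]
70 -1 9 jaw [-14.2  -9.6  -8.4] across [-9.9 -7.6 -1.5]
70 1 7 jaw [ 5.8 12.2 19.1] across [-11.1  -8.9  -6. ]
75 -1 8 jaw [-25.7 -11.9 -10.3] across [-12.1  -6.8  -3.7]
```

View pics/c3.png

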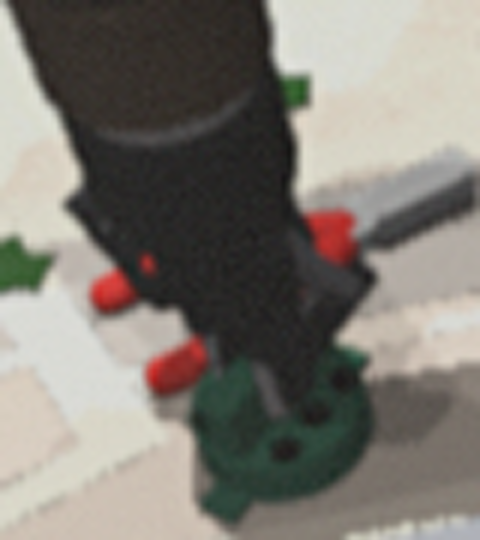

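The cap is gripped: width 14.7 mm, about the same as the handle reading, and the picture shows both pads on the bar at (270,390). I lift it high so it passes over the brush.

```bash
python3 -m creep '[[[0,0,4],[0,0,0],-1],[[0,0,12],[0,0,0],-1],[[0,0,26],[0,0,0],-1],[[0,0,44],[0,0,0],-1],[[0,0,66],[0,0,0],-1],[[0,0,90],[0,0,0],-1],[[0,0,114],[0,0,0],-1],[[0,0,138],[0,0,0],-1],[[0,0,162],[0,0,0],-1],[[0,0,180],[0,0,0],-1],[[0,0,190],[0,0,0],-1],[[0,0,190],[0,0,0],-1]]'; python3 - <<'E'
from look import *
from fing import *
look("c4",None,0,165,265,100,240,f=4)
E
```

```text
clock: 18.63
position: [447.1, -229.6, 202.6]
ee_rot: [0.257, -0.657, 0.659, -0.26]
contact_force: [-0.1, -0.0, -1.2]
gripper_width: 14.7
[ 446.1 -229.2  200.7] [ 0.3  0.6 -1.4] 14.695472158120294 18.6833
```

View pics/c4.png

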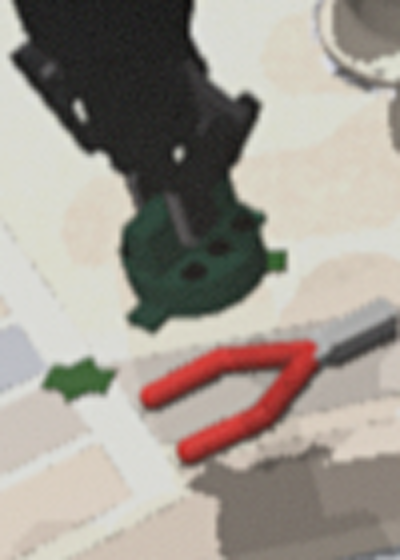

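The cap is lifted level, weighing about 1.4 N. I carry it to the pot while turning it +66°.

```bash
python3 -m creep '[[[0,8,0],[0,0,0.03],-1],[[1,26,0],[0,0,0.1],-1],[[2,52,0],[0,0,0.18],-1],[[3,82,0],[0,0,0.27],-1],[[4,112,0],[0,0,0.36],-1],[[5,142,0],[0,0,0.45],-1],[[6,172,0],[0,0,0.54],-1],[[7,202,0],[0,0,0.63],-1],[[8,232,0],[0,0,0.72],-1],[[9,262,0],[0,0,0.81],-1],[[10,292,0],[0,0,0.9],-1],[[10,322,0],[0,0,0.98],-1]]'; python3 -m creep '[[[1,30,0],[0,0,0.06],-1],[[2,60,0],[0,0,0.12],-1],[[3,90,0],[0,0,0.16],-1],[[4,118,0],[0,0,0.17],-1],[[4,138,0],[0,0,0.17],-1],[[4,149,0],[0,0,0.17],-1],[[4,149,0],[0,0,0.17],-1],[[4,149,0],[0,0,0.17],-1],[[4,149,0],[0,0,0.17],-1]]'; python3 - <<'E'
from look import *
from scipy.spatial.transform import Rotation as R
look("c5",None,0,340,470,60,200,f=4)
s=arm.read_state();M=R.from_quat(s["ee_rot"]).as_matrix();print("bar yaw",np.degrees(np.arctan2(M[1,0],M[0,0]))+90,"tilt",np.degrees(np.arccos(-M[2,1])),s["joints"].round(2))
im,d=arm.get_image("top"); np.savez("t5.npz",im=im,d=d); cv2.imwrite("pics/t5.png",cv2.resize(cv2.convertScaleAbs(im[150:270,180:300,::-1],alpha=1.4),(480,480),interpolation=2))
E
```

```text
clock: 19.68
position: [454.6, 94.1, 198.5]
ee_rot: [0.54, -0.458, 0.457, -0.538]
contact_force: [0.5, -0.0, -1.0]
gripper_width: 14.8
clock: 20.43
position: [459.5, 240.6, 199.5]
ee_rot: [0.576, -0.412, 0.412, -0.574]
contact_force: [-0.2, 0.0, -1.3]
gripper_width: 14.7
[459.7 240.5 199.8] [ 0.6 -0.4 -0.5] 14.675164875365086 20.4833
bar yaw 18.760487554210613 tilt 0.08504659738591523 [ 0.8   0.21 -0.26 -0.   -1.1   1.1 ]
```

View pics/c5.png

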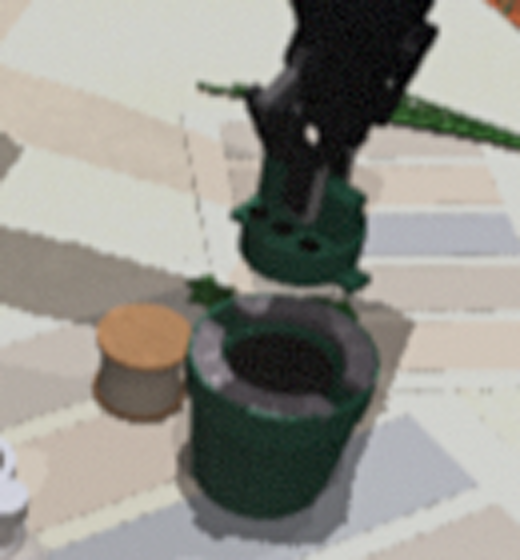

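View pics/t5.png

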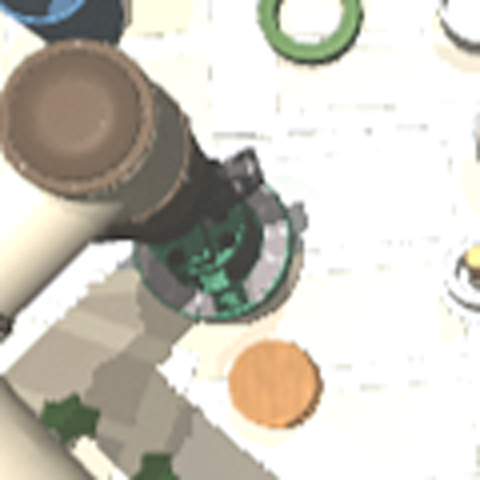

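Bar yaw is 18.8° against 18.9° wanted. I lower the cap to just above the collar, shifting slightly, and check the fit from depth.

```bash
python3 -m creep '[[[0,0,-6],[0,0,0],-1],[[1,1,-18],[0,0,0],-1],[[1,1,-32],[0,0,0],-1],[[1,1,-46],[0,0,0],-1],[[1,1,-58],[0,0,0],-1],[[1,1,-66],[0,0,0],-1],[[1,1,-69],[0,0,0],-1],[[1,1,-69],[0,0,0],-1],[[1,1,-69],[0,0,0],-1]]'; python3 - <<'E'
from look import *
from fing import *
look("c6",None,0,365,455,90,200,f=5)
s=arm.read_state();p=s["position"]
z=np.load("c6.npz"); w=cloud("scene",z["d"]); P=w.reshape(-1,3)
m=(np.hypot(P[:,0]-460,P[:,1]-242)<70); P=P[m]
d=P[(P[:,2]>140)&(P[:,2]<152)&(np.hypot(P[:,0]-460,P[:,1]-242)<42)]; print("cap disc top ext",len(d),np.percentile(d,[1,50,99],axis=0).round(1).tolist())
# pot outer rim
r=P[(P[:,2]>104)&(P[:,2]<118)&(np.hypot(P[:,0]-460,P[:,1]-242)>42)]; print("collar ext",len(r),np.percentile(r,[.5,50,99.5],axis=0).round(1).tolist())
E
```

```text
clock: 21.28
position: [461.5, 242.7, 131.7]
ee_rot: [-0.575, 0.411, -0.412, 0.575]
contact_force: [0.4, 0.2, -1.3]
gripper_width: 15.0
[461.7 242.9 132.1] [ 0.4 -0.2 -1.6] 14.71039034294842 21.3333
cap disc top ext 276 [[431.9, 206.3, 140.3], [471.9, 224.6, 149.1], [492.7, 270.5, 151.5]]
collar ext 496 [[402.3, 183.5, 104.3], [484.2, 216.0, 112.7], [517.0, 300.5, 115.9]]
```

View pics/c6.png

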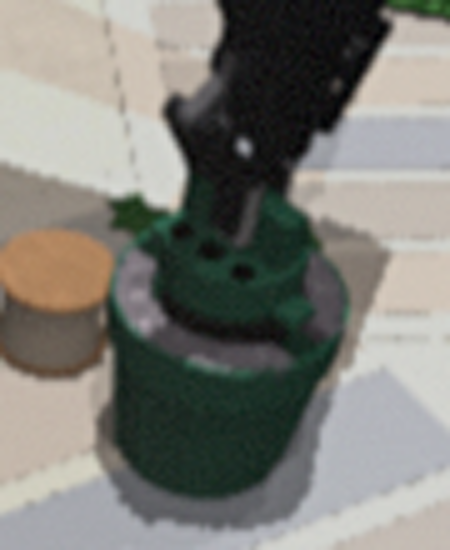

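```bash
python3 -m creep '[[[-1,-1,-2],[0,0,0],-1],[[-1,-1,-5],[0,0,0],-1],[[-1,-1,-8],[0,0,0],-1],[[-1,-1,-10],[0,0,0],-1],[[-1,-1,-12],[0,0,0],-1],[[-1,-1,-14],[0,0,0],-1],[[-1,-1,-16],[0,0,0],-1],[[-1,-1,-16],[0,0,0],-1],[[-1,-1,-16],[0,0,0],-1]]'; python3 - <<'E'
from look import *
look("c7",None,0,365,455,90,200,f=5)
print(arm.read_state()["wrist_torque"])
E
```

```text
clock: 22.08
position: [460.2, 241.8, 115.1]
ee_rot: [-0.575, 0.412, -0.412, 0.575]
contact_force: [0.4, -0.1, -2.3]
gripper_width: 15.1
[460.2 241.8 115.3] [-0.3  0.7 -1.9] 14.671056795654932 22.1333
[ 0.17315356 -0.08810409 -0.00137433]
```

View pics/c7.png

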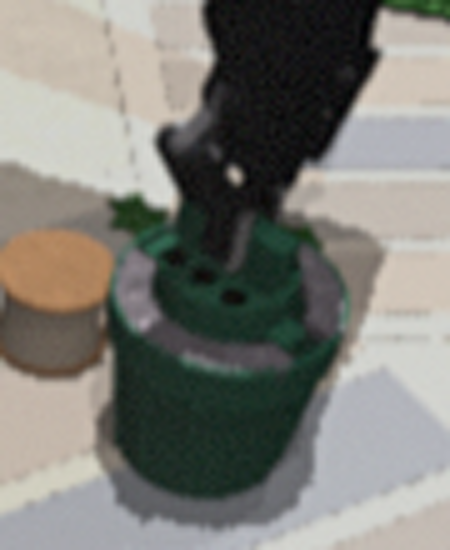

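The cap is in the opening and the lug in its slot at (290,330), with no upward force. I continue down to the seal and press.

```bash
python3 -m creep '[[[0,0,-2],[0,0,0],-1],[[0,0,-4],[0,0,0],-1],[[0,0,-6],[0,0,0],-1],[[0,0,-8],[0,0,0],-1],[[0,0,-8],[0,0,0],-1],[[0,0,-8],[0,0,0],-1]]'; python3 -c "
from bench import arm
s=arm.read_state();print(s['position'],s['contact_force'],s['wrist_torque'])"
```

```text
clock: 22.63
position: [460.3, 241.8, 107.7]
ee_rot: [-0.575, 0.411, -0.412, 0.575]
contact_force: [-0.5, -0.1, 2.0]
gripper_width: 14.9
[460.30336757 241.82460738 107.66236486] [-0.47782517 -0.08693866  1.95056996] [0.10230354 0.22084878 0.00219315]
```

```bash
python3 -m creep '[[[0,0,-2],[0,0,0],-1],[[0,0,-4],[0,0,0],-1],[[0,0,-6],[0,0,0],-1],[[0,0,-6],[0,0,0],-1],[[0,0,-6],[0,0,0],-1]]'; python3 -c "
from bench import arm
s=arm.read_state();print(s['position'],s['contact_force'],s['wrist_torque'])"
```

```text
clock: 23.05
position: [460.3, 241.8, 102.0]
ee_rot: [-0.575, 0.411, -0.412, 0.575]
contact_force: [-2.1, 0.4, 7.1]
gripper_width: 14.8
[460.34960617 241.82319796 101.96681706] [-2.12751751  0.37879308  7.14846359] [-0.04685079  0.72103404 -0.00201127]
```

It is pressed about 6.5 mm at 8.5 N net. Now I turn it clockwise.

```bash
python3 -m creep '[[[0,0,0],[0,0,-0.04],-1],[[0,0,0],[0,0,-0.1],-1],[[0,0,0],[0,0,-0.17],-1],[[0,0,0],[0,0,-0.24],-1],[[0,0,0],[0,0,-0.31],-1],[[0,0,0],[0,0,-0.38],-1],[[0,0,0],[0,0,-0.45],-1],[[0,0,0],[0,0,-0.52],-1],[[0,0,0],[0,0,-0.59],-1],[[0,0,0],[0,0,-0.66],-1],[[0,0,0],[0,0,-0.73],-1],[[0,0,0],[0,0,-0.8],-1]]'; python3 - <<'E'
from look import *
from scipy.spatial.transform import Rotation as R
look("c8",None,0,365,455,90,200,f=5)
s=arm.read_state();M=R.from_quat(s["ee_rot"]).as_matrix();print("bar yaw",np.degrees(np.arctan2(M[1,0],M[0,0]))+90,s["wrist_torque"])
E
```

```text
clock: 24.05
position: [461.3, 242.1, 102.4]
ee_rot: [0.368, -0.603, 0.604, -0.37]
contact_force: [0.3, 0.8, 6.5]
gripper_width: 14.8
[461.2 242.1 102.4] [-0.   0.1  6.7] 15.058192881479647 24.1
bar yaw -27.319482659718105 [-0.12954849  0.10666278 -0.00781626]
```

View pics/c8.png

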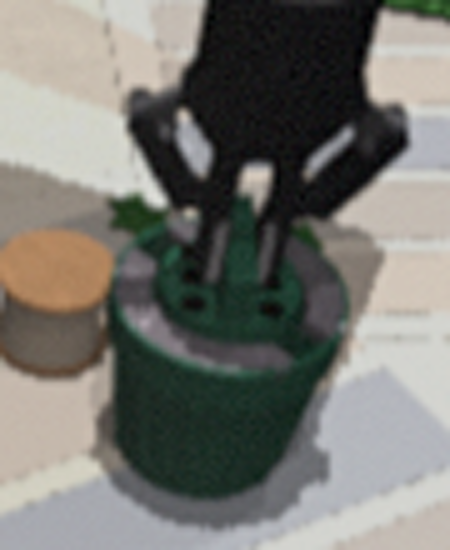

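It turned 46° freely and the lugs are now under the flange. I continue to the stop.

```bash
python3 -m creep '[[[0,0,0],[0,0,-0.06],-1],[[0,0,0],[0,0,-0.13],-1],[[0,0,0],[0,0,-0.2],-1],[[0,0,0],[0,0,-0.27],-1],[[0,0,0],[0,0,-0.34],-1],[[0,0,0],[0,0,-0.41],-1],[[0,0,0],[0,0,-0.48],-1],[[0,0,0],[0,0,-0.55],-1],[[0,0,0],[0,0,-0.62],-1],[[0,0,0],[0,0,-0.68],-1],[[0,0,0],[0,0,-0.73],-1],[[0,0,0],[0,0,-0.73],-1]]'; python3 - <<'E'
from look import *
from scipy.spatial.transform import Rotation as R
look("c9",None,0,365,455,90,200,f=5)
s=arm.read_state();M=R.from_quat(s["ee_rot"]).as_matrix();print("bar yaw",np.degrees(np.arctan2(M[1,0],M[0,0]))+90,s["wrist_torque"])
E
```

```text
clock: 25.1
position: [461.2, 242.2, 102.4]
ee_rot: [-0.129, 0.695, -0.695, 0.13]
contact_force: [-0.2, 0.1, 7.1]
gripper_width: 14.7
[461.2 242.2 102.4] [-0.5 -0.   5. ] 14.714388887965448 25.15
bar yaw -68.8449109054074 [-0.09177351  0.09273774 -0.06336201]
```

View pics/c9.png

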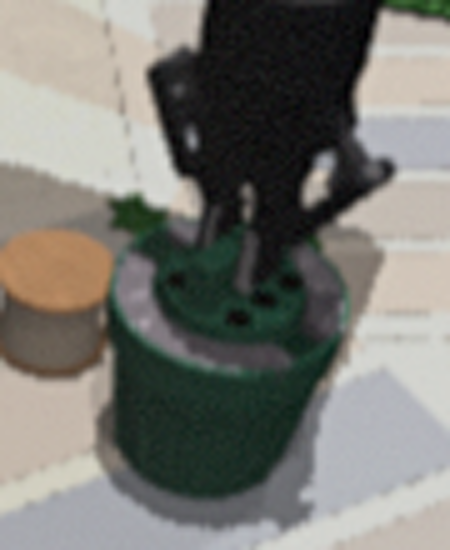

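```bash
python3 -m creep '[[[0,0,0],[0,0,-0.02],-1],[[0,0,0],[0,0,-0.04],-1],[[0,0,0],[0,0,-0.06],-1],[[0,0,0],[0,0,-0.06],-1],[[0,0,0],[0,0,-0.06],-1]]'; python3 - <<'E'
from bench import arm
import numpy as np
from scipy.spatial.transform import Rotation as R
s=arm.read_state();M=R.from_quat(s["ee_rot"]).as_matrix();print("bar yaw",np.degrees(np.arctan2(M[1,0],M[0,0]))+90,s["wrist_torque"],s["contact_force"],s["position"])
E
```

```text
clock: 25.57
position: [460.3, 241.9, 102.4]
ee_rot: [-0.109, 0.699, -0.699, 0.11]
contact_force: [-3.6, -0.0, 8.6]
gripper_width: 14.7
bar yaw -72.17755300948579 [0.11301406 1.0728191  0.38545915] [-3.5841076  -0.02077238  8.63213583] [460.28112968 241.94267307 102.36982727]
```

Stop felt, with 0.39 N·m about z at bar yaw -72°. I back off a touch, let the seal lift the lugs, and release.

```bash
python3 -m creep '[[[0,0,0],[0,0,0.01],-1],[[0,0,1],[0,0,0.02],-1],[[0,0,2],[0,0,0.02],-1],[[0,0,2],[0,0,0.02],-1],[[0,0,2],[0,0,0.02],0.3],[[0,0,2],[0,0,0.02],0.3],[[0,0,2],[0,0,0.02],0.3],[[0,0,2],[0,0,0.02],0.3],[[0,0,2],[0,0,0.02],0.3],[[0,0,2],[0,0,0.02],0.3],[[0,0,2],[0,0,0.02],0.3],[[0,0,2],[0,0,0.02],0.3]]'; python3 - <<'E'
from look import *
look("c10",None,0,365,455,90,200,f=5)
E
```

```text
clock: 26.57
position: [460.1, 241.7, 103.2]
ee_rot: [0.116, -0.698, 0.698, -0.116]
contact_force: [-0.3, 0.1, 0.3]
gripper_width: 55.4
[460.2 241.7 103.3] [ 0.   0.1 -0.4] 55.57284403998119 26.6167
```

View pics/c10.png

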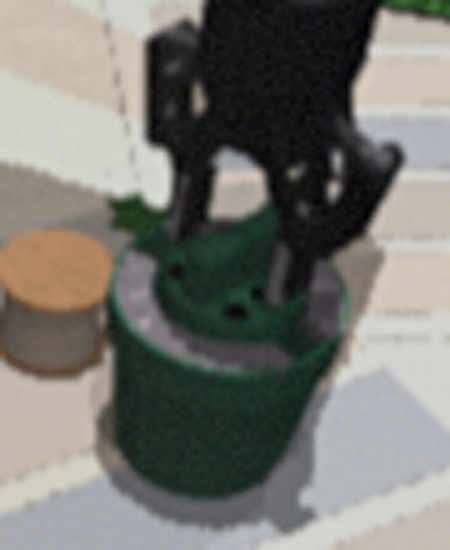

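Released cleanly. I retreat up and back, then check everything from both cameras.

```bash
python3 -m creep '[[[0,0,8],[0,0,0],0.3],[[0,0,24],[0,0,0],0.3],[[0,0,46],[0,0,0],0.3],[[0,0,70],[0,0,0],0.3],[[0,0,94],[0,0,0],0.3],[[0,0,110],[0,0,0],0.3],[[0,12,114],[0,0,0],0.3],[[0,36,114],[0,0,0],0.3],[[-10,66,114],[0,0,0],0.3],[[-24,96,114],[0,0,0],0.3],[[-40,126,114],[0,0,0],0.3],[[-56,156,114],[0,0,0],0.3]]'; python3 -m creep '[[[-16,30,0],[0,0,0],0.3],[[-32,60,0],[0,0,0],0.3],[[-48,90,0],[0,0,0],0.3],[[-64,115,0],[0,0,0],0.3],[[-76,130,0],[0,0,0],0.3],[[-76,130,0],[0,0,0],0.3],[[-76,130,0],[0,0,0],0.3]]'; python3 - <<'E'
from h import *
for n in("scene","top"):
    im,d=arm.get_image(n); np.savez(n+"E.npz",im=im,d=d); cv2.imwrite(f"pics/{n}E.png",cv2.convertScaleAbs(im[:,:,::-1],alpha=1.4))
s=arm.read_state();print(s["position"],s["contact_force"],s["clock"])
E
```

```text
clock: 27.62
position: [403.0, 399.2, 216.8]
ee_rot: [0.116, -0.697, 0.698, -0.115]
contact_force: [0.3, 0.7, 0.7]
gripper_width: 55.9
clock: 28.2
position: [327.0, 528.5, 216.3]
ee_rot: [0.117, -0.697, 0.698, -0.116]
contact_force: [0.5, 0.1, -0.8]
gripper_width: 55.7
[328.1508007  527.2177029  216.91272624] [ 0.02079163 -0.4718467  -0.17546544] 28.3
```

View pics/sceneE.png

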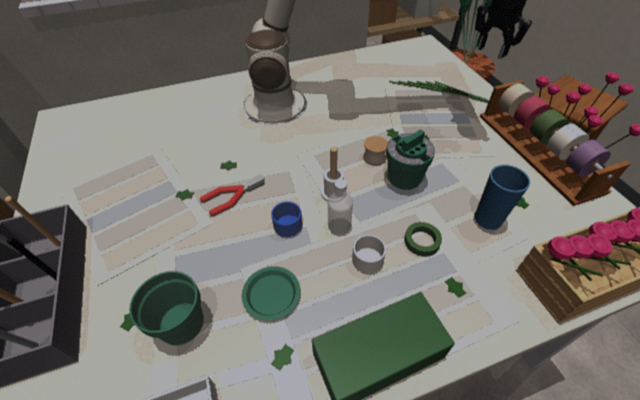

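View pics/topE.png

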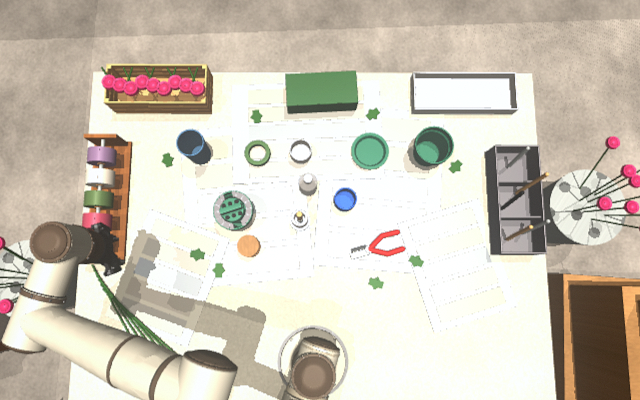

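```bash
python3 - <<'E'
from fit import *
im=np.load("topE.npz")["im"].astype(int); w=cloud("top",np.load("topE.npz")["d"]); ws=cloud("scene",np.load("sceneE.npz")["d"])
for nm,W in(("top",w),("scene",ws)):
    P=W.reshape(-1,3); P=P[np.hypot(P[:,0]-460.5,P[:,1]-241.8)<36]
    b=P[(P[:,2]>140)&(P[:,2]<165)]; d=P[(P[:,2]>112)&(P[:,2]<133)]; e=np.linalg.svd(b[:,:2]-b[:,:2].mean(0),full_matrices=False)[2][0]
    print(nm,"bar top",b.mean(0).round(1),np.percentile(b[:,2],60).round(1),"disc z",np.median(d[:,2]).round(1),"bar yaw",np.degrees(np.arctan2(e[1],e[0])).round(1)%180)
    P=W.reshape(-1,3); h=P[(np.hypot(P[:,0]-441,P[:,1]-41)<25)&(P[:,2]>145)]; print(" brush top",h.mean(0).round(1),h[:,2].max().round(1))
z=w[...,2]; k=(278,322,132,172)
m=np.zeros(z.shape,np.uint8); m[k[2]:k[3],k[0]:k[1]]=(z>20)[k[2]:k[3],k[0]:k[1]]
c=max(cv2.findContours(m,0,2)[0],key=cv2.contourArea); o=np.zeros_like(m); cv2.drawContours(o,[c],-1,1,-1)
print("jar",fit(cyl(36,0,55),[("top",o,k)],[663,40],[4,4]))
d0=np.load("top0w.npy")[...,2]; ch=np.abs(cv2.medianBlur(z.astype(np.float32),5)-cv2.medianBlur(d0.astype(np.float32),5))>12; ch[250:,:320]=0
n,l,s,ce=cv2.connectedComponentsWithStats(ch.astype(np.uint8)); print([(s[i].tolist()) for i in range(1,n) if s[i,4]>15])
E
```

```text
top bar top [460.1 242.  149.3] 149.9 disc z 120.1 bar yaw 109.3
 brush top [441.7  40.1 157. ] 162.7
scene bar top [461.5 240.9 150.4] 152.8 disc z 123.0 bar yaw 106.9
 brush top [442.8  40.3 156.1] 163.0
jar (array([665.46533585,  39.56244659]), np.float64(0.1085069477558136))
[[220, 196, 25, 28, 490], [372, 207, 23, 22, 395], [294, 216, 5, 6, 19], [28, 221, 90, 29, 2125], [330, 341, 10, 26, 132], [323, 389, 10, 11, 66]]
```

Cap underside is about 15 mm below the pot top and turned 90° from the slots. The brush, jar and bystanders are all in place, and the arm is clear with near-zero force. I hand it in.

```bash
python3 -c "
from bench import arm
print(arm.job_done()); print(arm.read_state()['clock'])"
```

```text
the job is handed in; nothing more can be done
None
the job is handed in; nothing more can be done
```

I completed every step and handed the job in at about 28 s of the 70 s; the hand-in reports no verdict.

**What I did**
- **Brush:** I dipped the tip to about 5 mm above the jar floor. I dabbed it on the seal with about 6.9 N, set it back in its stand and let go.
- **Cap:** I lowered it with the lugs in the slots and pressed it about 6.5 mm down. I turned it clockwise until I felt the stop, at 0.39 N·m and about 91° of turn, then released it.

**Last checks**
- **Cap:** the top camera puts it within about 0.5 mm of the pot centre, underside about 15 mm below the pot top, bar about 90° from the slots. The scene camera agrees within 3° and 3 mm.
- **Brush:** upright, its top 1–1.5 mm from the stand centre.
- **Jar:** not moved, by the depth fit.
- **Bystanders:** before/after depth shows only the expected changes (cap, brush handle, arm). No bystander showed up as moved.
- **Robot:** clear of everything, force readings near zero.

**What disagreed**
- **Fingertips:** the cameras showed them about 23 mm above the reported TCP, not at it, so I set the cap grasp depth from the pictures.
- **Gripper width:** it read about 15 mm on the 18 mm handle and the 16 mm bar.
- **Scene camera:** it read the table about 5 mm too high, so I took positions mainly from the top camera.

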